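Clear and load the skewer grill and switch it on

ROBOT

A 6-joint arm with a two-finger parallel gripper is mounted at the origin on the work surface. World frame = base frame: x ahead of the robot, y to its left, z up, the work surface at z = 0. Lengths are in m, angles in rad, forces in N, time in s.
With the tool pointing down it reaches from about 0.3 to 0.875 m from the base axis. Payload 6.4 kg.
Tool frame: the origin (TCP) lies midway between the tips of the shut fingers; the grasp point (between the pads) lies 19 mm behind it; y points along the fingers, x is the direction in which the jaws open and shut, and the axes are right-handed (so a half turn about y gives the same grasp; the last joint's range is limited). The gripper opens to 85 mm and grips with 20 to 120 N. Pads are 22 mm wide; open, the fingers measure 114 mm over their backs; the gripper's body (76 mm by 85 mm) begins 54 mm behind the grasp point. The pads swing forward as they close: fully open they stand 13 mm farther back than shut.
Start: joints at [-1.534, 0.181, 1.607, -0, 1.354, -0.206], TCP at [0.138, -0.558, 0.231] pointing down, gripper open.
Joint ranges: [-2.99, 2.99], [-0.89, 2.07], [0.3, 2.58], [-1.14, 4.28], [0, 2.63], [-3.12, 3.12]. Speed limits (rad/s): [2.57, 2.57, 3.01, 3.14, 3.14, 3.14].

INTERFACE

Orientations are given as a unit quaternion [w, x, y, z].
In Python, from bench import ctrl gives the robot as it stands.
- The arm moves only by the tool step_arm, never from a script. Its argument "commands" is a list of rows, each a list of 7 numbers: the turn, a rotation vector about the tool's x, y, z in units of 6 degrees (1.0 is 6 degrees), then the shift along the tool's x, y, z in units of 30 mm (1.0 is 30 mm), then the opening, from 0 (shut) to 1 (fully open). A call has 1 to 10 rows; each row shifts and turns the commanded pose from where the row before left it, along the tool's axes as they then stand; what a row does not reach is not made up. A row lasts 1/10 s, in which the tool goes at most 50 mm and 8.59 degrees, less where a joint would pass 70% of its speed; a pose out of reach is approached as far as the arm can. A call with a number of a shift or a turn outside -1 to 1 is refused whole. A call with a gripper value outside its range is refused whole. The fingers move at their own pace and stop on an object; the grip force is fixed at half the most. Time passes only in rows, so rows that do not move let the fingers close. It gives the time, the measured TCP pose, the force and the opening at its end, in the units of the state.
- ctrl.get_obs(): the state, without advancing time (a new reading comes with each control period).
- ctrl.camera(name): name is "side" or "top"; returns (picture, depth): 384x512x3 uint8, blue, green, red; 384x512 float32, m along the optical axis (not along the pixel's ray), 0 where there is no reading.
- ctrl.get_calibration(name): a dict with "intrinsics" (3x3 intrinsics, pixels), "R" (3x3) and "t" (3): a world point X has camera coordinates R X + t. Camera axes: x right, y down, z forward; pixel columns grow to the right and rows downward; lengths in m; the calibration is good to about 2 mm. A picture is of the moment at which its call begins. get_calibration takes no time and is no camera call.
- ctrl.hand_in(): hands the job in, once; it reports no verdict.
Trained networks look in the newest picture that a camera, given by its name, has taken for a name from the list of things; names that differ only in an ending like _2 or _b are one class to them, and where a whole thing is asked for, a point or a joint stands for the part that bears it (a point fixed in the world has none). Each returns a list of dicts, best first, with "p" (0 to 1); they miss things now and then, are a little off and sometimes report something else, mostly with a low value. They report only what shows in the picture. A call takes as long as a camera call.
- ctrl.boxes_of(thing, camera): "point" ([x, y, z] in m, in the coordinates of the camera as it stood for that picture, good to about 4 mm: the middle of the surface that is visible of it).
- ctrl.silhouettes(thing, camera): "pixels" (384x512 bool, what is visible of it).
The state is a dict: "time_s": time; "q": joint angles; "dq": joint speeds; "joint_efforts": joint torques, N m; "eef_pos": TCP position; "eef_rot": TCP orientation; "wrist_force": force on the tool from outside, world axes, zero at the start; "torque": the same for the moment, N m; "opening": opening from 0.0 (shut) to 1.0 (fully open).
Only numpy, scipy, OpenCV 4.12 (cv2) and the standard library are available. Lean on these libraries where they do the work, as an engineer would, in place of code of your own. Each camera call takes 0.05 s, during which the arm holds its last target.

TASK

Clear the grill: stand the spice tins left on its grate upright on the cork trivet. Take every rice-cake skewer out of the wooden holder and lay them side by side, flat and straight across the grill, with all their rice cakes on the grate and their handles sticking out over the side away from the dial. Only when all this is done, pull the dial up to unlock it, turn it clockwise from off to medium (the second of the three short marks) and push it fully back in, knocking nothing over.

Things in the scene. Friction and masses are not known exactly. Their poses are not given: they have to be found in the camera images.
- skewer0_handle (a point): Centre of a skewer's handle (None if absent). Skewer 220 long, 90 g: from its foot, 6 steel tip, three white rice cakes (a row 30 x 30, 6 to 102 from the foot), bare 6 x 6 steel bar, square light-wood handle 18 x 18 x 95 (125 to 220). z runs along it towards the handle end; x, y square to the faces of cakes and handle. Starts upright in a well of the holder, handle up, leaning up to 3 deg.
- skewer0_food (a point): Centre of the rice cakes of the same skewer, on its axis 118.5 from the handle centre towards the foot; same axes. When it lies flat on the grate this point is 15 above the grate.
- skewer1_handle (a point): Centre of a skewer's handle (None if absent). Skewer 220 long, 90 g: from its foot, 6 steel tip, three white rice cakes (a row 30 x 30, 6 to 102 from the foot), bare 6 x 6 steel bar, square light-wood handle 18 x 18 x 95 (125 to 220). z runs along it towards the handle end; x, y square to the faces of cakes and handle. Starts upright in a well of the holder, handle up, leaning up to 3 deg.
- skewer1_food (a point): Centre of the rice cakes of the same skewer, on its axis 118.5 from the handle centre towards the foot; same axes. When it lies flat on the grate this point is 15 above the grate.
- skewer2_handle (a point): Centre of a skewer's handle (None if absent). Skewer 220 long, 90 g: from its foot, 6 steel tip, three white rice cakes (a row 30 x 30, 6 to 102 from the foot), bare 6 x 6 steel bar, square light-wood handle 18 x 18 x 95 (125 to 220). z runs along it towards the handle end; x, y square to the faces of cakes and handle. Starts upright in a well of the holder, handle up, leaning up to 3 deg.
- skewer2_food (a point): Centre of the rice cakes of the same skewer, on its axis 118.5 from the handle centre towards the foot; same axes. When it lies flat on the grate this point is 15 above the grate.
- skewer3_handle (a point): Centre of a skewer's handle (None if absent). Skewer 220 long, 90 g: from its foot, 6 steel tip, three white rice cakes (a row 30 x 30, 6 to 102 from the foot), bare 6 x 6 steel bar, square light-wood handle 18 x 18 x 95 (125 to 220). z runs along it towards the handle end; x, y square to the faces of cakes and handle. Starts upright in a well of the holder, handle up, leaning up to 3 deg.
- skewer3_food (a point): Centre of the rice cakes of the same skewer, on its axis 118.5 from the handle centre towards the foot; same axes. When it lies flat on the grate this point is 15 above the grate.
- holder: Fixed dark wooden block 252 (its x) x 66 (its y) x 100 high, origin at centre of underside; four square wells 36 wide in a row along its x at -96, -32, 32, 96, floor 12 above the table. In it the handle centres stand 185 above the table. Its y axis points away from the grill.
- grate_center (a point): Centre of the top of the grill's flat wire grate, 75 above the table; fixed. x along the grill, y across it, towards the side away from the dial, z up. Grate 260 (x) x 172 (y); grill body 290 x 175. Along its -y side, y = -88 to -178, runs a white control console, its top 20 below the grate. Beyond y = +88 there is only the table.
- dial_grip (a point): Centre of the bar grip of the black dial on the console, at x = 0, y = -135 from grate_center, 5 above the grate when pushed in. Bar 46 long (its x, white pointer line at +x end) x 14 wide (y), from 14 below to 12 above this point; under it a disc 48 dia, 10 thick. It rises along z when pulled and turns about z.
- pull (a joint): How far the dial is pulled out (up), m: 0 pushed in, 0.014 fully out. It stays where it is left (sliding friction about 2.5 N, no spring). Pulled out less than about 0.005 it cannot be turned off its setting.
- dial (a joint): Angle of the dial, rad, growing clockwise seen from above: 0 = off (long mark), then three short marks: low 0.6, medium 1.2, high 1.8. At 0 the pointer points along the grill's +x. Turns lightly when out (0.02 N m). Locking pins let it in only within about 0.1 rad of a setting and hold it there; a little farther off they guide it in.
- tin0_mid (a point): Centre, half-way up, of a steel spice tin (one of the two may be absent: None): closed cylinder 43 dia, 56 high, 120 g, z axis up. Starts standing on the grate.
- tin1_mid (a point): Centre, half-way up, of a steel spice tin (one of the two may be absent: None): closed cylinder 43 dia, 56 high, 120 g, z axis up. Starts standing on the grate.
- trivet_top (a point): Centre of the top of the flat cork trivet, fixed on the table: 120 (its x) x 140 (its y), top 12 above the table. A tin standing on it has its centre 28 above this point.
- bowl: Loose bystander: blue bowl, 90 dia, 45 high; origin at the centre of its underside. Leave it standing.
- mug: Loose bystander: white mug, 76 dia, 85 high, with handle; origin at the centre of its underside. Leave it standing.
- jar: Loose bystander: glass jar, 66 dia, 90 high; origin at the centre of its underside. Leave it standing.
- shaker: Loose bystander: small glass shaker, 44 dia, 70 high; origin at the centre of its underside. Leave it standing.

How it is judged:
On the way, in this order (a step that is already met when the one before it is completed fails the run):
1. every tin stands on the trivet and every skewer lies on the grate, dial still off and pushed in (x of skewer0_food in the frame of grate_center between -0.12 and 0.12 m and y of skewer0_food in the frame of grate_center between -0.036 and 0.036 m and z of skewer0_food in the frame of grate_center between 0.009 and 0.021 m and y of each of skewer0_handle, skewer1_handle, skewer2_handle, skewer3_handle in the frame of grate_center above 0.09 m and angle between skewer0_handle's own z axis and vertical between 1.45 and 1.69 rad and angle between the z axis of each of skewer0_handle, skewer1_handle, skewer2_handle, skewer3_handle and the y axis of grate_center, either way round below 0.4 rad and x of skewer1_food in the frame of grate_center between -0.12 and 0.12 m and y of skewer1_food in the frame of grate_center between -0.036 and 0.036 m and z of skewer1_food in the frame of grate_center between 0.009 and 0.021 m and angle between skewer1_handle's own z axis and vertical between 1.45 and 1.69 rad and x of skewer2_food in the frame of grate_center between -0.12 and 0.12 m and y of skewer2_food in the frame of grate_center between -0.036 and 0.036 m and z of skewer2_food in the frame of grate_center between 0.009 and 0.021 m and angle between skewer2_handle's own z axis and vertical between 1.45 and 1.69 rad and x of skewer3_food in the frame of grate_center between -0.12 and 0.12 m and y of skewer3_food in the frame of grate_center between -0.036 and 0.036 m and z of skewer3_food in the frame of grate_center between 0.009 and 0.021 m and angle between skewer3_handle's own z axis and vertical between 1.45 and 1.69 rad and x of tin0_mid in the frame of trivet_top between -0.062 and 0.062 m and y of tin0_mid in the frame of trivet_top between -0.072 and 0.072 m and z of tin0_mid in the frame of trivet_top between 0.022 and 0.034 m and angle between each of tin0_mid, tin1_mid's own z axis and vertical below 0.15 rad and x of tin1_mid in the frame of trivet_top between -0.062 and 0.062 m and y of tin1_mid in the frame of trivet_top between -0.072 and 0.072 m and z of tin1_mid in the frame of trivet_top between 0.022 and 0.034 m and value of joint dial below 0.3 rad and value of joint pull below 0.003 m), for 0.2 s.
2. the dial is pulled out, still at off (value of joint pull above 0.007 m and value of joint dial below 0.4 rad), for 0.05 s.
3. the dial, out, is turned to medium (value of joint pull above 0.004 m and value of joint dial between 1 and 1.4 rad), for 0.05 s.
4. the dial is pushed back in at medium (value of joint pull below 0.0025 m and value of joint dial between 1 and 1.4 rad), for 0.1 s.
At the end, for the whole second after the job is handed in: Every tin stands on the trivet; every skewer lies still on the grate, level to 0.12 rad, straight across to 0.4 rad, centre of its cakes within 36 mm (across) and 120 mm (along) of the grate centre, 9 to 21 mm above it, handle away from the dial; dial at 1.2 +- 0.2 rad, in to 2.5 mm (all of step 4 and x of skewer0_food in the frame of grate_center between -0.12 and 0.12 m and y of skewer0_food in the frame of grate_center between -0.036 and 0.036 m and z of skewer0_food in the frame of grate_center between 0.009 and 0.021 m and y of each of skewer0_handle, skewer1_handle, skewer2_handle, skewer3_handle in the frame of grate_center above 0.09 m and angle between skewer0_handle's own z axis and vertical between 1.45 and 1.69 rad and angle between the z axis of each of skewer0_handle, skewer1_handle, skewer2_handle, skewer3_handle and the y axis of grate_center, either way round below 0.4 rad and x of skewer1_food in the frame of grate_center between -0.12 and 0.12 m and y of skewer1_food in the frame of grate_center between -0.036 and 0.036 m and z of skewer1_food in the frame of grate_center between 0.009 and 0.021 m and angle between skewer1_handle's own z axis and vertical between 1.45 and 1.69 rad and x of skewer2_food in the frame of grate_center between -0.12 and 0.12 m and y of skewer2_food in the frame of grate_center between -0.036 and 0.036 m and z of skewer2_food in the frame of grate_center between 0.009 and 0.021 m and angle between skewer2_handle's own z axis and vertical between 1.45 and 1.69 rad and x of skewer3_food in the frame of grate_center between -0.12 and 0.12 m and y of skewer3_food in the frame of grate_center between -0.036 and 0.036 m and z of skewer3_food in the frame of grate_center between 0.009 and 0.021 m and angle between skewer3_handle's own z axis and vertical between 1.45 and 1.69 rad and x of tin0_mid in the frame of trivet_top between -0.062 and 0.062 m and y of tin0_mid in the frame of trivet_top between -0.072 and 0.072 m and z of tin0_mid in the frame of trivet_top between 0.022 and 0.034 m and angle between each of tin0_mid, tin1_mid's own z axis and vertical below 0.15 rad and x of tin1_mid in the frame of trivet_top between -0.062 and 0.062 m and y of tin1_mid in the frame of trivet_top between -0.072 and 0.072 m and z of tin1_mid in the frame of trivet_top between 0.022 and 0.034 m and linear speed of each of tin0, tin1, skewer0, skewer1, skewer2, skewer3 below 0.02 m/s); the robot touches nothing.
It fails at once if a bystander (bowl, mug, jar, shaker) is knocked over (angle between any of bowl, mug, jar, shaker's own z axis and vertical above 0.6 rad).
Of skewer0, skewer1, skewer2, skewer3 only 3 to 4 are there at a start; the rules pass over those that are not, and their reading is None.
Of tin0, tin1 only 1 to 2 are there at a start; the rules pass over those that are not, and their reading is None.
At some moment in a run one of skewer0, skewer1, skewer2, skewer3 may be knocked a few centimetres aside while the robot is not near it.
Once in a run the grip may slacken for a moment while it holds something.
It also fails if it takes over 208 s, if anything falls off the work surface, if the arm or the gripper's body presses on something with over 40 N, if the wrist force passes 120 N, or if a joint passes its speed limit or range.

## Working session

There is one attempt and no reset: what is moved stays moved. The work goes in short steps, Python scripts to look and compute and a tool call to move; the robot and the scene stay as the last step left them, time stands still between calls to the robot, and variables do not carry over. Pictures are saved under pics/ and viewed, and the job is handed in when it is done.

Besides the shell and the picture viewer there is one more tool, called after "Request:" by a JSON object that holds its "op" and its "data". step_arm: Moves the arm, as the interface text tells. Its arguments: {"type":"object","properties":{"commands":{"type":"array"}},"required":["commands"]}

```bash
ls; mkdir -p pics
python3 - <<'E'
from bench import ctrl
import cv2,numpy as np
print(ctrl.get_obs())
for n in ("side","top"):
    p,d=ctrl.camera(n); cv2.imwrite(f"pics/{n}0.png",p); c=ctrl.get_calibration(n); print(n,c)
E
```

```text
pics
{'time_s': 0.0, 'q': array([-1.53428324e+00,  1.81527424e-01,  1.60802155e+00, -3.68230614e-06,
        1.35379250e+00, -2.06272338e-01]), 'dq': array([-0.0001395 , -0.00013688, -0.0006471 ,  0.00110748, -0.00026715,
        0.00189455]), 'joint_efforts': array([-9.04644239e-04, -4.44875479e+01, -3.51336300e+01, -4.03296199e-04,
        8.90650816e-03,  3.00607390e-06]), 'eef_pos': array([ 0.13824474, -0.55756084,  0.23038526]), 'eef_rot': array([ 0.55733971, -0.55639595,  0.43617223, -0.43537315]), 'wrist_force': array([ 1.22388521, -0.94279511,  0.40608615]), 'torque': array([ 0.01922784, -0.00996662,  0.01892805]), 'opening': 0.9974547654438741}
side {'intrinsics': array([[353.32896676,   0.        , 259.30417466],
       [  0.        , 353.32896676, 190.49584818],
       [  0.        ,   0.        ,   1.        ]]), 'R': array([[-0.82374938, -0.56692227,  0.00600768],
       [-0.36639094,  0.52422713, -0.76872856],
       [ 0.43265995, -0.63544083, -0.63954696]]), 't': array([0.47201019, 0.33904915, 0.77867664])}
top {'intrinsics': array([[356.58261788,   0.        , 252.64821531],
       [  0.        , 356.58261788, 182.34945159],
       [  0.        ,   0.        ,   1.        ]]), 'R': array([[-0.01378627, -0.99937311,  0.03260864],
       [-0.98549091,  0.00806294, -0.1695366 ],
       [ 0.16916739, -0.0344728 , -0.98498427]]), 't': array([-0.06276223,  0.62433405,  1.01442314])}
```

View pics/side0.png

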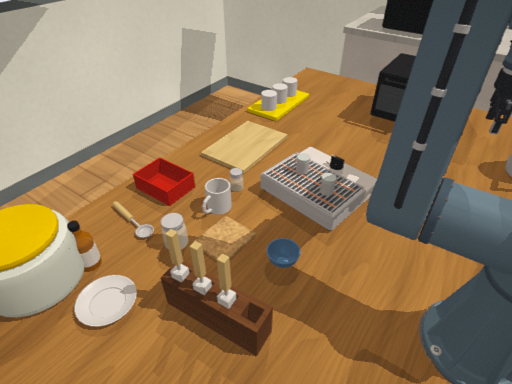

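View pics/top0.png

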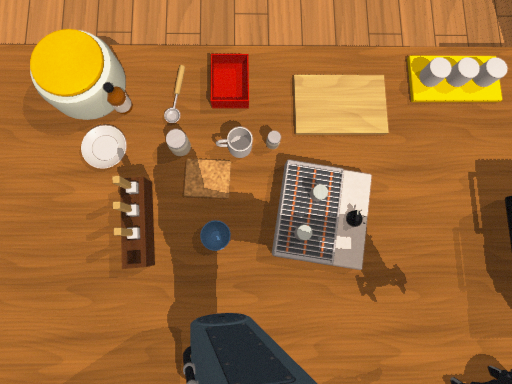

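```bash
cat > h.py <<'E'
from bench import ctrl
import cv2,numpy as np
from scipy.spatial.transform import Rotation as Rn
def cal(n):
    c=ctrl.get_calibration(n); return c["intrinsics"],np.array(c["R"]),np.array(c["t"])
def cloud(n,d):
    K,R,t=cal(n); v,u=np.mgrid[0:384,0:512]
    P=np.stack([(u-K[0,2])/K[0,0]*d,(v-K[1,2])/K[1,1]*d,d],-1)
    W=(P-t)@R; W[d<=0]=np.nan; return W
def c2w(n,p):
    K,R,t=cal(n); return (np.array(p)-t)@R
def proj(n,X):
    K,R,t=cal(n); c=R@np.array(X)+t; return (K@c)[:2]/c[2]
def frame():
    o=ctrl.get_obs(); q=o["eef_rot"]; return o,Rn.from_quat([q[1],q[2],q[3],q[0]])
E
python3 - <<'E'
from h import *
things=["skewer0_handle","skewer0_food","holder","grate_center","dial_grip","tin0_mid","trivet_top","bowl","mug","jar","shaker"]
for n in ("top","side"):
    p,d=ctrl.camera(n); W=cloud(n,d); np.save(f"W{n}.npy",W)
    for th in things:
        try:
            b=ctrl.boxes_of(th,n); print(n,th,[(np.round(c2w(n,x["point"]),3).tolist(),round(x["p"],2)) for x in b[:5]])
            s=ctrl.silhouettes(th,n)
            for i,x in enumerate(s[:4]):
                m=x["pixels"]&(W[...,2]==W[...,2]); w=W[m]
                if len(w): print("   sil",m.sum(),round(x["p"],2),np.round(np.median(w,0),3),np.round(np.percentile(w,2,axis=0),3),np.round(np.percentile(w,98,axis=0),3))
                np.save(f"m_{n}_{th}_{i}.npy",x["pixels"])
        except Exception as e: print(n,th,"ERR",e)
print(ctrl.get_obs()["time_s"])
o,R=frame(); print(R.as_matrix())
E
```

```text
top skewer0_handle [([0.599, 0.268, 0.161], 0.42)]
   sil 205 0.48 [ 0.51 -0.36  0.07] [ 0.49  -0.386  0.057] [ 0.531 -0.344  0.094]
top skewer0_food [([0.473, 0.256, 0.156], 0.2)]
top holder [([0.502, 0.246, 0.1], 0.76)]
   sil 2364 0.75 [0.496 0.249 0.097] [0.387 0.228 0.001] [0.631 0.3   0.102]
   sil 216 0.26 [ 0.472 -0.203  0.13 ] [ 0.453 -0.224  0.099] [ 0.491 -0.185  0.133]
top grate_center [([0.524, -0.275, 0.069], 0.94), ([0.535, 0.266, 0.155], 0.48)]
top dial_grip [([0.51, -0.361, 0.07], 0.52)]
   sil 210 0.57 [ 0.753 -0.133  0.067] [ 0.74  -0.153  0.004] [ 0.778 -0.114  0.072]
   sil 205 0.55 [ 0.512 -0.361  0.071] [ 0.491 -0.387  0.063] [ 0.533 -0.345  0.094]
   sil 244 0.23 [0.538 0.263 0.154] [0.525 0.256 0.077] [0.552 0.281 0.233]
top tin0_mid [([0.469, -0.201, 0.132], 0.71)]
   sil 189 0.57 [ 0.47  -0.201  0.13 ] [ 0.453 -0.221  0.091] [ 0.488 -0.185  0.134]
   sil 261 0.26 [0.476 0.258 0.147] [0.462 0.251 0.074] [0.492 0.292 0.233]
top trivet_top [([0.644, 0.074, 0.008], 0.7), ([0.515, -0.357, 0.071], 0.49)]
   sil 1707 0.58 [0.645 0.071 0.011] [0.588 0.005 0.006] [0
[... 2093 characters left out ...]
ide bowl [([0.469, 0.028, 0.032], 0.69)]
   sil 768 0.79 [0.474 0.031 0.026] [0.427 0.004 0.004] [0.507 0.085 0.046]
side mug [([0.743, -0.018, 0.055], 0.63), ([0.733, 0.165, 0.081], 0.47)]
   sil 172 0.57 [ 0.506 -0.359  0.073] [ 0.487 -0.398  0.054] [ 0.529 -0.343  0.093]
side jar [([0.734, 0.162, 0.08], 0.85)]
   sil 565 0.6 [0.733 0.163 0.083] [0.61  0.135 0.009] [0.77  0.267 0.201]
   sil 4447 0.43 [0.463 0.294 0.086] [0.38  0.235 0.006] [0.623 0.309 0.101]
side shaker [([0.746, -0.122, 0.043], 0.83), ([0.474, 0.031, 0.031], 0.19)]
2.4
[[ 2.40441120e-01 -8.01722080e-06  9.70663725e-01]
 [-9.70663725e-01 -7.42652268e-06  2.40441120e-01]
 [ 5.28098662e-06 -1.00000000e+00 -9.56766684e-06]]
```

Run:
```python
from h import *
W=np.load("Wtop.npy"); S=np.load("Wside.npy")
A=np.concatenate([W.reshape(-1,3),S.reshape(-1,3)]); A=A[~np.isnan(A[:,0])]
def sel(W,x0,x1,y0,y1,z0,z1):
    w=W.reshape(-1,3); return w[(w[:,0]>x0)&(w[:,0]<x1)&(w[:,1]>y0)&(w[:,1]<y1)&(w[:,2]>z0)&(w[:,2]<z1)]
def rect(p,name):
    r=cv2.minAreaRect((p[:,:2]*1000).astype(np.float32)); print(name,len(p),r, np.median(p[:,2]))
rect(sel(W,.35,.7,-.45,-.1,.03,.080),"grill+console top")
rect(sel(W,.35,.7,-.335,-.1,.066,.082),"grate top")
rect(sel(W,.36,.68,.2,.33,.094,.106),"holder top")
rect(sel(S,.36,.68,.2,.33,.094,.106),"holder side")
rect(sel(W,.56,.72,-.03,.16,.008,.018),"trivet top")
for (x,y) in ((.47,-.201),(.575,-.24)):
    for C,n in ((W,'t'),(S,'s')):
        p=sel(C,x-.05,x+.05,y-.05,y+.05,.126,.136)
        if len(p)>4: print("tin",n,len(p),cv2.minEnclosingCircle((p[:,:2]*1000).astype(np.float32)),p.mean(0))
p=sel(W,.4,.62,-.43,-.3,.085,.1); rect(p,"dial bar")
p=sel(S,.4,.62,-.43,-.3,.085,.1); rect(p,"dial bar s")
for x in (.474,.538,.60,.41):
  for C,n in ((W,'t'),(S,'s')):
    for z0,z1 in ((.12,.15),(.15,.18),(.18,.21),(.21,.228),(.229,.24)):
        p=sel(C,x-.03,x+.03,.22,.33,z0,z1)
        if len(p)>3: print(x,n,z0,len(p),np.round(p.min(0),3),np.round(p.max(0),3),np.round(p.mean(0),3))
```

```text
grill+console top 8098 ((527.6451416015625, -278.1664733886719), (266.5229797363281, 289.8983459472656), 80.10121154785156) 0.06728582471164993
grate top 4705 ((534.7737426757812, -232.88302612304688), (174.20977783203125, 287.0797424316406), 80.26768493652344) 0.06990569408060421
holder top 1445 ((508.30322265625, 268.49212646484375), (252.3020782470703, 68.00639343261719), 4.076896667480469) 0.09904116926054475
holder side 2191 ((506.2712707519531, 268.81317138671875), (251.95428466796875, 68.08411407470703), 3.78204083442688) 0.09956493547944703
trivet top 1568 ((652.4276733398438, 68.23698425292969), (181.68093872070312, 133.50782775878906), 89.67378234863281) 0.011368564454577203
tin t 185 ((471.3122863769531, -205.7061309814453), 21.221940994262695) [ 0.47143692 -0.20536301  0.13016801]
tin s 114 ((469.2836608886719, -204.76968383789062), 21.95962905883789) [ 0.46863011 -0.20274419  0.13023774]
tin t 177 ((582.8080444335938, -254.04690551757812), 21.356220245361328) [ 0.58239542 -0.25408962  0.13040255]
tin s 97 ((581.48876953125, -253.50064086914062), 22.57793426513672) [ 0.57
[... 1871 characters left out ...]
28  0.149] [0.601 0.27  0.144]
0.6 t 0.15 37 [0.595 0.265 0.15 ] [0.612 0.28  0.18 ] [0.601 0.269 0.167]
0.6 t 0.18 35 [0.595 0.265 0.183] [0.613 0.283 0.21 ] [0.602 0.269 0.196]
0.6 t 0.21 26 [0.594 0.265 0.21 ] [0.612 0.281 0.228] [0.601 0.27  0.219]
0.6 t 0.229 49 [0.594 0.266 0.229] [0.612 0.284 0.234] [0.604 0.274 0.231]
0.6 s 0.12 47 [0.593 0.268 0.122] [0.609 0.285 0.15 ] [0.598 0.279 0.14 ]
0.6 s 0.15 107 [0.592 0.266 0.15 ] [0.61  0.286 0.18 ] [0.597 0.279 0.165]
0.6 s 0.18 117 [0.592 0.266 0.18 ] [0.61  0.285 0.21 ] [0.598 0.279 0.195]
0.6 s 0.21 73 [0.592 0.266 0.21 ] [0.61  0.286 0.228] [0.598 0.28  0.22 ]
0.6 s 0.229 61 [0.593 0.266 0.229] [0.611 0.285 0.233] [0.602 0.276 0.231]
```

Run:
```python
import cv2
p=cv2.imread("pics/top0.png"); q=cv2.imread("pics/side0.png")
cv2.imwrite("pics/z1.png",cv2.resize(p[150:280,260:390],None,fx=4,fy=4,interpolation=cv2.INTER_CUBIC))
cv2.imwrite("pics/z2.png",cv2.resize(q[210:350,150:290],None,fx=4,fy=4,interpolation=cv2.INTER_CUBIC))
```

```text
(no output)
```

View pics/z1.png

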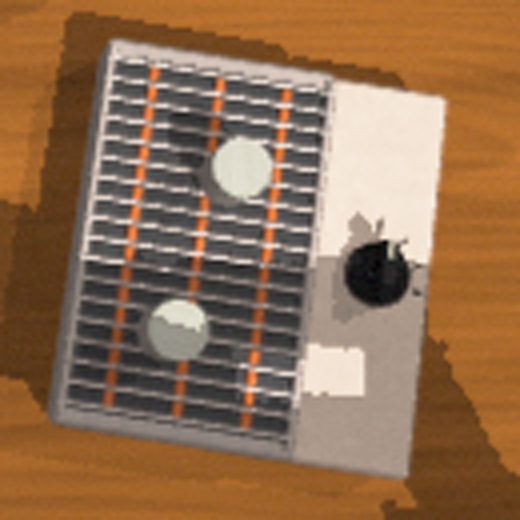

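View pics/z2.png

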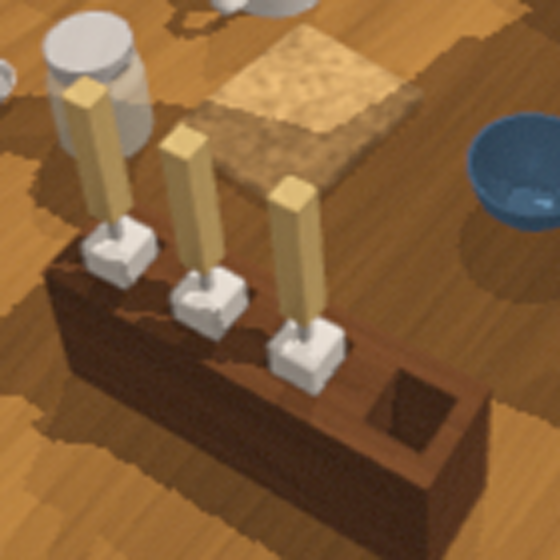

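Request:
{"op": "step_arm", "data": {"commands": [[0,-1,0,0,0,0,1],[0,-1,0,0,0,0,1],[0,-1,0,0,0,0,1],[0,-1,0,0,0,0,1],[0,-1,0,0,0,0,1],[0,-1,0,0,0,0,1],[0,-1,0,0,0,0,1],[0,-1,0,0,0,0,1],[0,-1,0,0,0,0,1],[0,-1,0,0,0,0,1]]}}

```text
time_s: 3.4
eef_pos: [0.1382, -0.5581, 0.2313]
eef_rot: [-0.7, 0.7, -0.097, 0.097]
wrist_force: [0.8, 1.1, 0.0]
opening: 0.998
```

```bash
cat >> h.py <<'E'
def axes(az,tilt=0):
    """tool rotation: x_tool horizontal at azimuth az(deg); fingers down, tilted by tilt deg about tool x (toward z_tool)"""
    a=np.radians(az); x=np.array([np.cos(a),np.sin(a),0]); y=np.array([0,0,-1.]); z=np.cross(x,y)
    return Rn.from_matrix(np.stack([x,y,z],1))*Rn.from_euler('x',tilt,degrees=True)
def plan(tgt,Rt=None):
    """tgt: TCP. prints turn units first (in tool axes) then shift units in tool axes after turn"""
    o,R=frame()
    if Rt is not None:
        rv=(R.inv()*Rt).as_rotvec(); print("turn units",np.round(np.degrees(rv)/6,2))
    else: Rt=R
    d=np.array(tgt)-o["eef_pos"]
    print("now",np.round(o["eef_pos"],4),"open",round(o["opening"],3),"q",np.round(o["q"],2),"F",np.round(o["wrist_force"],1),"t",round(o["time_s"],2))
    print("shift units after turn",np.round(Rt.inv().apply(d)/.03,2)," before turn",np.round(R.inv().apply(d)/.03,2))
E
python3 - <<'E'
from h import *
plan([.470,-.2045,.2],axes(-10))
E
```

```text
turn units [ 0.   -0.97 -0.  ]
now [ 0.1382 -0.5581  0.2313] open 0.998 q [-1.53  0.18  1.61 -0.    1.35 -1.26] F [0.8 1.1 0. ] t 3.4
shift units after turn [ 8.84  1.04 13.53]  before turn [ 7.42  1.04 14.36]
```

Request:
{"op": "step_arm", "data": {"commands": [[0,-0.97,0,0,0,0,1],[0,0,0,0.6,0,0.9,1],[0,0,0,0.6,0,1,1],[0,0,0,0.6,0,1,1],[0,0,0,0.6,0,1,1],[0,0,0,0.6,0,1,1],[0,0,0,0.6,0,1,1],[0,0,0,0.6,0,1,1],[0,0,0,0.6,0,1,1],[0,0,0,0.6,0,1,1]]}}

```text
time_s: 4.4
eef_pos: [0.3461, -0.3232, 0.2315]
eef_rot: [-0.704, 0.704, -0.063, 0.063]
wrist_force: [-0.0, -0.1, 0.7]
opening: 1.001
```

Request:
{"op": "step_arm", "data": {"commands": [[0,0,0,0.8,0,1,1],[0,0,0,0.8,0,1,1],[0,0,0,0.8,0,1,1],[0,0,0,0.8,0.4,1,1],[0,0,0,0.24,0.6,0.6,1],[0,0,0,0,0,0,1]]}}

```text
time_s: 5.0
eef_pos: [0.4712, -0.2039, 0.1989]
eef_rot: [0.705, -0.703, 0.063, -0.061]
wrist_force: [-0.8, 0.2, -0.7]
opening: 1.001
```

Run:
```python
from h import *
plan([.470,-.2045,.091],axes(-10))
```

```text
turn units [-0.02 -0.01 -0.04]
now [ 0.4712 -0.2039  0.1989] open 1.001 q [-0.64  0.08  1.79  0.    1.28 -0.46] F [-0.8  0.2 -0.7] t 5.0
shift units after turn [-0.04  3.6  -0.03]  before turn [-0.02  3.6  -0.04]
```

Request:
{"op": "step_arm", "data": {"commands": [[0,0,0,0,0.9,0,1],[0,0,0,0,0.9,0,1],[0,0,0,0,0.9,0,1],[0,0,0,0,0.9,0,1],[0,0,0,0,0,0,0],[0,0,0,0,0,0,0],[0,0,0,0,0,0,0],[0,0,0,0,0,0,0],[0,0,0,0,0,0,0]]}}

```text
time_s: 5.9
eef_pos: [0.4724, -0.2081, 0.0954]
eef_rot: [-0.703, 0.705, -0.062, 0.064]
wrist_force: [-2.5, -0.3, 6.8]
opening: 0.481
```

Run:
```python
from h import *
plan([.644,.042,.17],axes(-10))
```

```text
turn units [ 0.02 -0.04  0.03]
now [ 0.4724 -0.2081  0.0954] open 0.481 q [-0.64  0.22  1.86 -0.    1.05 -0.47] F [-2.5 -0.3  6.8] t 5.9
shift units after turn [ 4.19 -2.49  9.2 ]  before turn [ 4.15 -2.49  9.22]
```

Request:
{"op": "step_arm", "data": {"commands": [[0,0,0,0,-0.8,0,0],[0,0,0,0,-1,0,0],[0,0,0,0.2,-0.7,0.6,0],[0,0,0,0.5,0,1,0],[0,0,0,0.5,0,1,0],[0,0,0,0.5,0,1,0],[0,0,0,0.5,0,1,0],[0,0,0,0.5,0,1,0],[0,0,0,0.5,0,1,0],[0,0,0,0.5,0,1,0]]}}

```text
time_s: 6.9
eef_pos: [0.6222, -0.001, 0.169]
eef_rot: [-0.704, 0.704, -0.063, 0.064]
wrist_force: [-0.6, -0.9, -2.5]
opening: 0.483
```

Request:
{"op": "step_arm", "data": {"commands": [[0,0,0,0.4,0,1,0],[0,0,0,0.1,0,0.6,0],[0,0,0,0,0,0,0]]}}

```text
time_s: 7.2
eef_pos: [0.6449, 0.0446, 0.1685]
eef_rot: [0.705, -0.704, 0.062, -0.062]
wrist_force: [-0.6, -0.4, -0.6]
opening: 0.487
```

Run:
```python
from h import *
plan([.644,.042,.032],axes(-10))
p,d=ctrl.camera("side"); cv2.imwrite("pics/a1.png",p)
```

```text
turn units [-0.01 -0.02  0.  ]
now [0.6449 0.0446 0.1685] open 0.487 q [-0.11  0.39  1.47  0.    1.28  0.06] F [-0.6 -0.4 -0.6] t 7.2
shift units after turn [-0.01  4.55 -0.09]  before turn [-0.01  4.55 -0.09]
```

View pics/a1.png

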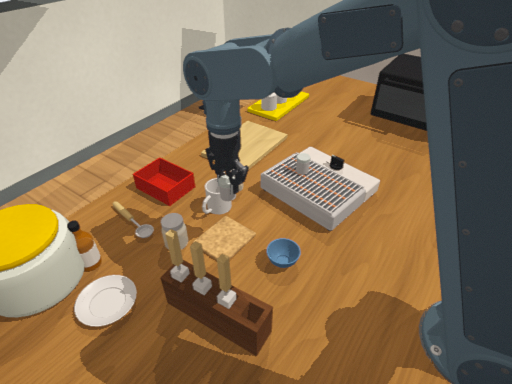

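Request:
{"op": "step_arm", "data": {"commands": [[0,0,0,0,1,0,0],[0,0,0,0,1,-0.1,0],[0,0,0,0,1,0,0],[0,0,0,0,1,0,0],[0,0,0,0,0.3,0,0],[0,0,0,0,0.15,0,0],[0,0,0,0,0,0,0]]}}

```text
time_s: 7.95
eef_pos: [0.6444, 0.0386, 0.0356]
eef_rot: [-0.704, 0.704, -0.063, 0.064]
wrist_force: [-0.7, -0.4, -2.1]
opening: 0.479
```

Request:
{"op": "step_arm", "data": {"commands": [[0,0,0,0,0.1,0,0],[0,0,0,0,0,0,0]]}}

```text
time_s: 8.15
eef_pos: [0.6449, 0.0391, 0.0331]
eef_rot: [-0.704, 0.704, -0.063, 0.064]
wrist_force: [-0.4, -0.2, -1.4]
opening: 0.483
```

Request:
{"op": "step_arm", "data": {"commands": [[0,0,0,0,0.1,0,0],[0,0,0,0,0,0,0],[0,0,0,0,0,0,0.8],[0,0,0,0,0,0,0.8],[0,0,0,0,0,0,0.8],[0,0,0,0,-0.6,0,0.8],[0,0,0,0,-1,0,0.8],[0,0,0,0,-1,0,0.8],[0,0,0,0,-1,0,1],[0,0,0,0,-1,0,1]]}}

```text
time_s: 9.15
eef_pos: [0.6442, 0.0393, 0.1694]
eef_rot: [-0.704, 0.704, -0.063, 0.064]
wrist_force: [0.3, -0.2, -1.4]
opening: 1.001
```

Run:
```python
from h import *
plan([.582,-.253,.19],axes(-10))
```

```text
turn units [-0.   -0.04  0.01]
now [0.6442 0.0393 0.1694] open 1.001 q [-0.12  0.39  1.47  0.    1.28  0.06] F [ 0.3 -0.2 -1.4] t 9.15
shift units after turn [-0.35 -0.69 -9.95]  before turn [-0.3  -0.69 -9.96]
```

Request:
{"op": "step_arm", "data": {"commands": [[0,0,0,0,-0.5,-1,1],[0,0,0,0,-0.2,-1,1],[0,0,0,0,0,-1,1],[0,0,0,0,0,-1,1],[0,0,0,0,0,-1,1],[0,0,0,0,0,-1,1],[0,0,0,-0.1,0,-1,1],[0,0,0,-0.1,0,-1,1],[0,0,0,-0.1,0,-1,1],[0,0,0,0,0,-0.95,1]]}}

```text
time_s: 10.15
eef_pos: [0.5815, -0.2542, 0.1892]
eef_rot: [-0.704, 0.704, -0.063, 0.064]
wrist_force: [-0.2, 0.4, 0.1]
opening: 1.003
```

Run:
```python
from h import *
p,d=ctrl.camera("side"); cv2.imwrite("pics/a2.png",p)
plan([.582,-.253,.095],axes(-10))
W=cloud("side",d).reshape(-1,3)
w=W[(abs(W[:,0]-.644)<.06)&(abs(W[:,1]-.04)<.05)&(W[:,2]>.055)&(W[:,2]<.08)]; print(len(w),w.mean(0),cv2.minEnclosingCircle((w[:,:2]*1000).astype(np.float32)))
```

```text
turn units [ 0.03 -0.07  0.01]
now [ 0.5808 -0.2587  0.1893] open 1.002 q [-0.6   0.35  1.49 -0.    1.3  -0.42] F [-0.7 -2.8  0.6] t 10.2
shift units after turn [0.01 3.14 0.19]  before turn [0.   3.14 0.21]
170 [0.63977081 0.04499646 0.0657738 ] ((642.523681640625, 42.28886795043945), 22.435684204101562)
```

View pics/a2.png

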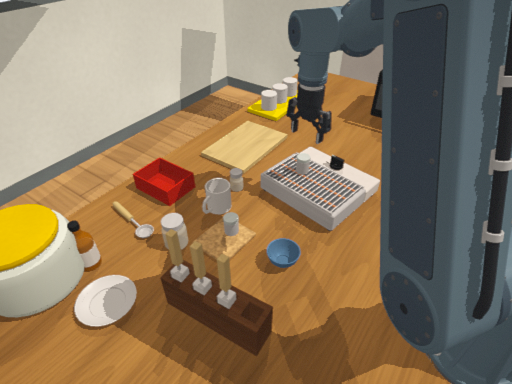

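Request:
{"op": "step_arm", "data": {"commands": [[0,0,0,0,0.6,0.1,1],[0,0,0,0,0.8,0,1],[0,0,0,0,0.9,0,1],[0,0,0,0,0.85,0,1],[0,0,0,0,0,0,0],[0,0,0,0,0,0,0],[0,0,0,0,0,0,0],[0,0,0,0,0,0,0],[0,0,0,0,0,0,0],[0,0,0,0,0,0,0]]}}

```text
time_s: 11.2
eef_pos: [0.584, -0.2507, 0.0958]
eef_rot: [-0.704, 0.705, -0.062, 0.065]
wrist_force: [0.2, 0.2, 6.7]
opening: 0.484
```

Run:
```python
from h import *
plan([.644,.104,.18],axes(-10))
```

```text
turn units [ 0.02 -0.04  0.04]
now [ 0.584  -0.2507  0.0958] open 0.484 q [-0.59  0.45  1.55  0.    1.14 -0.41] F [0.2 0.2 6.7] t 11.2
shift units after turn [-0.08 -2.81 11.99]  before turn [-0.13 -2.82 11.99]
```

Request:
{"op": "step_arm", "data": {"commands": [[0,0,0,0,-0.8,0,0],[0,0,0,0,-1,0,0],[0,0,0,0,-1,0.5,0],[0,0,0,0,0,1,0],[0,0,0,0,0,1,0],[0,0,0,0,0,1,0],[0,0,0,0,0,1,0],[0,0,0,0,0,1,0],[0,0,0,0,0,1,0],[0,0,0,0,0,1,0]]}}

```text
time_s: 12.2
eef_pos: [0.6228, -0.0273, 0.1779]
eef_rot: [-0.704, 0.704, -0.063, 0.064]
wrist_force: [0.8, -0.2, -0.7]
opening: 0.483
```

Request:
{"op": "step_arm", "data": {"commands": [[0,0,0,-0.1,0,1,0],[0,0,0,0,0,1,0],[0,0,0,0,0,1,0],[0,0,0,0,0,1,0],[0,0,0,0,0,0.4,0],[0,0,0,0,0,0,0],[0,0,0,0,0,0,0]]}}

```text
time_s: 12.9
eef_pos: [0.6431, 0.1012, 0.1773]
eef_rot: [-0.704, 0.705, -0.063, 0.063]
wrist_force: [-0.4, -0.3, -0.5]
opening: 0.486
```

Run:
```python
from h import *
plan([.644,.104,.034],axes(-10))
```

```text
turn units [ 0.01 -0.04 -0.  ]
now [0.6431 0.1012 0.1773] open 0.486 q [-0.03  0.39  1.45 -0.    1.3   0.15] F [-0.4 -0.3 -0.5] t 12.9
shift units after turn [0.01 4.78 0.1 ]  before turn [0.01 4.78 0.1 ]
```

Request:
{"op": "step_arm", "data": {"commands": [[0,0,0,0,1,0.1,0],[0,0,0,0,1,0,0],[0,0,0,0,1,0,0],[0,0,0,0,1,0,0],[0,0,0,0,0.5,0,0],[0,0,0,0,0.3,0,0],[0,0,0,0,0,0,0],[0,0,0,0,0.05,0,0],[0,0,0,0,0,0,0]]}}

```text
time_s: 13.8
eef_pos: [0.6445, 0.1046, 0.0327]
eef_rot: [0.704, -0.704, 0.063, -0.064]
wrist_force: [0.1, -1.0, -0.6]
opening: 0.481
```

Request:
{"op": "step_arm", "data": {"commands": [[0,0,0,0,0.05,0,0],[0,0,0,0,0,0,0.8],[0,0,0,0,0,0,0.8],[0,0,0,0,0,0,0.8],[0,0,0,0,-0.6,0,0.8],[0,0,0,0,-1,0,0.6],[0,0,0,0,-1,0,0.6],[0,0,0,0,-1,0,0.5],[0,0,0,0,-1,0,0.5],[0,0,0,0,-1,0,0.5]]}}

```text
time_s: 14.8
eef_pos: [0.6438, 0.1049, 0.2012]
eef_rot: [0.704, -0.704, 0.063, -0.064]
wrist_force: [0.5, -0.2, -0.2]
opening: 0.499
```

Request:
{"op": "step_arm", "data": {"commands": [[0,0,0,0,-1,0,0.5],[0,0,0,0,-1,0,0.5],[0,0,0,0,-1,0,0.5],[0,-1,0,0,0,0,0.5],[0,-1,0,0,0,0,0.5],[0,-0.35,0,0,0,0,0.5]]}}

```text
time_s: 15.4
eef_pos: [0.6437, 0.1049, 0.2903]
eef_rot: [-0.707, 0.707, 0.026, -0.024]
wrist_force: [0.0, 0.2, -0.4]
opening: 0.501
```

Run:
```python
from h import *
p,d=ctrl.camera("side"); cv2.imwrite("pics/a3.png",p)
W=cloud("side",d).reshape(-1,3)
for c in (.042,.104):
    w=W[(abs(W[:,0]-.644)<.06)&(abs(W[:,1]-c)<.027)&(W[:,2]>.06)&(W[:,2]<.08)]; print(len(w),w.mean(0))
for x in (.474,.538,.60):
    w=W[(abs(W[:,0]-x)<.03)&(abs(W[:,1]-.27)<.04)&(W[:,2]>.228)&(W[:,2]<.24)]; print(len(w),w.mean(0),cv2.minAreaRect((w[:,:2]*1000).astype(np.float32)))
plan([.539,.271,.25],axes(4,45))
```

```text
152 [0.64050179 0.04417508 0.06672666]
169 [0.63834705 0.10334657 0.06676611]
82 [0.47421269 0.26778404 0.23132289] ((474.6407165527344, 266.7640380859375), (17.83346176147461, 18.338167190551758), 2.8803436756134033)
72 [0.53789287 0.27279248 0.23109497] ((537.8247680664062, 272.48736572265625), (16.38909912109375, 18.137971878051758), 1.1070877313613892)
64 [0.60168528 0.27666009 0.23101157] ((602.4080810546875, 276.2006530761719), (17.306032180786133, 19.18734359741211), 7.405070781707764)
turn units [7.5  0.01 0.01]
now [0.6437 0.1049 0.29  ] open 0.499 q [-0.02  0.31  1.33  0.    1.5  -0.09] F [-0.1 -0.2 -0.2] t 15.45
shift units after turn [-3.1   5.02  3.13]  before turn [-3.09  1.33  5.77]
```

View pics/a3.png

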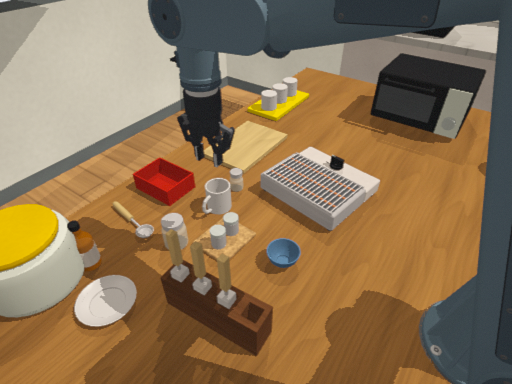

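Request:
{"op": "step_arm", "data": {"commands": [[1,0,0,0,0,0,0.5],[1,0,0,0,0,0,0.5],[1,0,0,0,0,0,0.5],[1,0,0,0,0,0,0.5],[1,0,0,0,0,0,0.5],[1,0,0,0,0,0,0.5],[1,0,0,0,0,0,0.5],[0.5,0,0,0,0,0,0.5],[0,0,0,0,0,0,0.5]]}}

```text
time_s: 16.35
eef_pos: [0.6434, 0.1034, 0.2874]
eef_rot: [0.924, -0.382, -0.011, 0.03]
wrist_force: [0.7, 0.3, -0.1]
opening: 0.501
```

Run:
```python
from h import *
R=axes(4,45); y=R.apply([0,1,0]); h=np.array([.4765,.2675,.185])
plan(h-.08*y,R)
```

```text
turn units [-0.01 -0.06  0.02]
now [0.6434 0.1034 0.2874] open 0.501 q [-0.36  0.42  1.38  0.71  1.69 -0.46] F [ 0.7  0.3 -0.1] t 16.35
shift units after turn [-5.17  3.88  1.72]  before turn [-5.19  3.87  1.68]
```

Request:
{"op": "step_arm", "data": {"commands": [[0,0,0,-1,0,0,0.5],[0,0,0,-1,0,0,0.5],[0,0,0,-1,0,0,0.5],[0,0,0,-1,0.4,0.4,0.5],[0,0,0,-0.8,0.6,0.6,0.5],[0,0,0,-0.4,1,0.7,0.5],[0,0,0,0,1,0,0.5],[0,0,0,0,0.8,0,0.5],[0,0,0,0,0,0,0.5],[0,0,0,0,0,0,0.5]]}}

```text
time_s: 17.35
eef_pos: [0.4803, 0.2112, 0.2448]
eef_rot: [0.923, -0.383, -0.014, 0.031]
wrist_force: [1.0, -0.3, -0.6]
opening: 0.498
```

Run:
```python
from h import *
R=axes(4,45); y=R.apply([0,1,0]); h=np.array([.4765,.2675,.185])
plan(h+.015*y,R)
p,d=ctrl.camera("side"); cv2.imwrite("pics/a4.png",p[150:350,100:330])
p,d=ctrl.camera("top"); cv2.imwrite("pics/a4t.png",p[150:300,60:260])
```

```text
turn units [0.01 0.   0.02]
now [0.4803 0.2112 0.2448] open 0.498 q [-0.27  0.09  1.88  0.73  1.51 -0.51] F [ 1.  -0.3 -0.6] t 17.35
shift units after turn [ 0.01  3.24 -0.08]  before turn [-0.    3.24 -0.07]
```

View pics/a4.png

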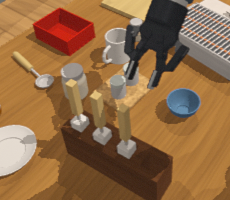

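View pics/a4t.png

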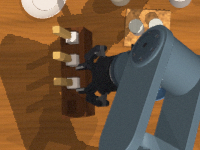

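Request:
{"op": "step_arm", "data": {"commands": [[0,0,0,0,0.8,0,0.5],[0,0,0,0,0.8,0,0.5],[0,0,0,0,0.8,0,0.5],[0,0,0,0,0.85,0,0.5],[0,0,0,0,0,0,0.5],[0,0,0,0,0,0,0],[0,0,0,0,0,0,0],[0,0,0,0,0,0,0],[0,0,0,0,0,0,0],[0,0,0,0,0,0,0]]}}

```text
time_s: 18.45
eef_pos: [0.4767, 0.2793, 0.176]
eef_rot: [0.923, -0.382, -0.014, 0.03]
wrist_force: [-0.7, -1.7, 5.6]
opening: 0.203
```

Run:
```python
from h import *
R=axes(4,45); y=R.apply([0,1,0]); h=np.array([.4765,.2675,.185])
plan(h+.019*y,R)
```

```text
turn units [-0.   -0.01  0.04]
now [0.4767 0.2793 0.176 ] open 0.203 q [-0.13  0.2   1.92  0.8   1.32 -0.53] F [-0.7 -1.7  5.6] t 18.45
shift units after turn [-0.04  0.15 -0.06]  before turn [-0.04  0.15 -0.06]
```

Request:
{"op": "step_arm", "data": {"commands": [[0,0,0,0,-0.4,0.4,0],[0,0,0,0,-0.7,0.7,0],[0,0,0,0,-0.7,0.7,0],[0,0,0,0,-0.7,0.7,0],[0,0,0,0,-0.7,0.7,0],[0,0,0,0,-0.7,0.7,0],[0,0,0,0,0,0,0]]}}

```text
time_s: 19.15
eef_pos: [0.4772, 0.2796, 0.3457]
eef_rot: [0.923, -0.383, -0.017, 0.029]
wrist_force: [0.9, -0.6, 0.1]
opening: 0.203
```

```bash
cat >> h.py <<'E'
GX=np.array([.985,-.172,0]);GY=np.array([.172,.985,0]);GC=np.array([.534,-.232,.075])
def gp(x,y,z): return GC+GX*x+GY*y+np.array([0,0,z])
def skplan(gx,gy,gz,ptool):
    R=axes(-9.9,-45); plan(gp(gx,gy+.1185,gz)-R.apply(ptool),R)
PT=axes(4,45).inv().apply(np.array([.4765,.2675,.185])-np.array([.4767,.2793,.176]))
E
python3 - <<'E'
from h import *
print(PT); skplan(-.08,0,.115,PT)
p,d=ctrl.camera("side"); cv2.imwrite("pics/a5.png",p)
E
```

```text
[-0.00102264 -0.01467763 -0.00194971]
turn units [-14.92   2.54   0.09]
now [0.4772 0.2796 0.3457] open 0.203 q [-0.13 -0.02  1.78  0.77  1.57 -0.28] F [ 0.9 -0.6  0.1] t 19.15
shift units after turn [ 2.17 13.01 -5.12]  before turn [ -0.99  -5.22 -13.12]
```

View pics/a5.png

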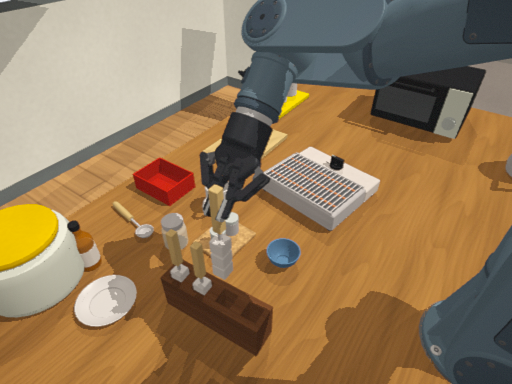

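Request:
{"op": "step_arm", "data": {"commands": [[0,0,0,0,-0.5,-0.5,0],[0,0,0,0,-0.7,-0.7,0],[0,0,0,0,-0.7,-0.7,0],[0,0,0,0,-0.7,-0.7,0],[0,0,0,0,-0.7,-0.7,0],[0,0,0,0,-0.7,-0.7,0],[0,0,0,0,-0.7,-0.7,0],[0,0,0,0,0,0,0]]}}

```text
time_s: 20.0
eef_pos: [0.4892, 0.0778, 0.3391]
eef_rot: [0.923, -0.383, -0.011, 0.03]
wrist_force: [0.1, 0.8, -1.6]
opening: 0.202
```

Request:
{"op": "step_arm", "data": {"commands": [[-0.6,0,0,0,0,0,0],[-1,0,0,0,0,0,0],[-1,0,0,0,0,0,0],[-1,0,0,0,0,0,0],[-1,0,0,0,0,0,0],[-1,0,0,0,0,0,0],[-1,0,0,0,0,0,0],[-1,0,0,0,0,0,0],[-1,0,0,0,0,0,0],[-1,0,0,0,0,0,0]]}}

```text
time_s: 21.0
eef_pos: [0.4884, 0.0815, 0.3401]
eef_rot: [-0.623, 0.781, 0.027, -0.021]
wrist_force: [0.5, -0.2, -1.4]
opening: 0.199
```

Request:
{"op": "step_arm", "data": {"commands": [[-1,0,0,0,0,0,0],[-1,0,0,0,0,0,0],[-1,0,0,0,0,0,0],[-1,0,0,0,0,0,0],[-0.9,0,0,0,0,0,0],[-0.5,0,0,0,0,0,0],[0,0,0,0,0,0,0]]}}

```text
time_s: 21.7
eef_pos: [0.4877, 0.0821, 0.3377]
eef_rot: [-0.382, 0.924, 0.031, -0.015]
wrist_force: [-1.0, 0.3, -0.7]
opening: 0.202
```

Run:
```python
from h import *
skplan(-.08,0,.115,PT)
p,d=ctrl.camera("side"); cv2.imwrite("pics/a6.png",p)
```

```text
turn units [0.01 1.67 1.61]
now [0.4877 0.0821 0.3377] open 0.202 q [ 0.37  0.15  1.62 -0.74  1.64  0.34] F [-1.   0.3 -0.7] t 21.7
shift units after turn [ 0.69  8.28 -0.77]  before turn [-0.84  8.27 -0.74]
```

View pics/a6.png

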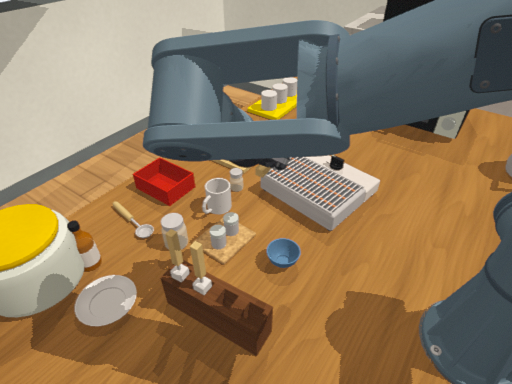

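Request:
{"op": "step_arm", "data": {"commands": [[0,0.55,0.55,0,0,0,0],[0,0.6,0.55,0,0,0,0],[0,0.5,0.5,0,0,0,0],[0,0,0,0.1,1,-0.1,0],[0,0,0,0.1,1,-0.1,0],[0,0,0,0.1,1,-0.1,0],[0,0,0,0.1,1,-0.1,0],[0,0,0,0.1,1,-0.1,0],[0,0,0,0.1,1,-0.1,0],[0,0,0,0.1,1,-0.1,0]]}}

```text
time_s: 22.75
eef_pos: [0.4819, -0.0849, 0.2064]
eef_rot: [-0.382, 0.92, -0.08, 0.036]
wrist_force: [1.1, 0.5, -0.7]
opening: 0.196
```

Request:
{"op": "step_arm", "data": {"commands": [[0,0,0,0,0.9,0,0],[0,0,0,0,0.3,0,0],[0,0,0,0,0,0,0]]}}

```text
time_s: 23.05
eef_pos: [0.4768, -0.1096, 0.1808]
eef_rot: [-0.382, 0.92, -0.081, 0.035]
wrist_force: [-0.0, 0.9, -1.1]
opening: 0.207
```

Run:
```python
from h import *
skplan(-.08,0,.017,PT)
p,d=ctrl.camera("side"); cv2.imwrite("pics/a7.png",p[100:300,200:420])
p,d=ctrl.camera("top"); cv2.imwrite("pics/a7t.png",p[120:300,200:400])
for n in ("top","side"):
    print(n)
    _,d=ctrl.camera(n); W=cloud(n,d)
    g=W.reshape(-1,3)-GC; x=g@GX;y=g@GY;z=g[:,2]
    for a in range(-60,60,20):
        m=(abs(x+.08)<.03)&(y>a/1000)&(y<a/1000+.02)&(z>.06)&(z<.16)
        if m.sum(): print(a,m.sum(),np.round([x[m].min(),x[m].max(),np.percentile(z[m],95)],4))
```

```text
turn units [-0.01 -0.04 -0.  ]
now [ 0.4768 -0.1096  0.1808] open 0.207 q [-0.01  0.26  1.84 -0.8   1.31  0.49] F [-0.   0.9 -1.1] t 23.05
shift units after turn [-0.05  2.4   2.34]  before turn [-0.06  2.4   2.34]
top
-60 30 [-0.0918 -0.0634  0.1352]
-40 99 [-0.0922 -0.0625  0.1366]
-20 97 [-0.0921 -0.062   0.1353]
0 96 [-0.092  -0.062   0.1355]
20 97 [-0.0918 -0.062   0.1356]
40 72 [-0.091  -0.0624  0.1353]
side
-60 11 [-0.0944 -0.0812  0.134 ]
-40 45 [-0.0952 -0.0805  0.1355]
-20 38 [-0.0947 -0.0816  0.1343]
0 29 [-0.0948 -0.0913  0.1309]
20 25 [-0.0944 -0.0924  0.1288]
40 65 [-0.094  -0.0649  0.1314]
```

View pics/a7.png

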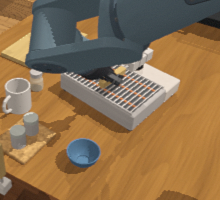

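View pics/a7t.png

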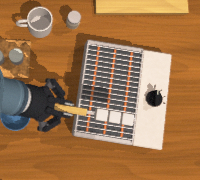

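Request:
{"op": "step_arm", "data": {"commands": [[0,0,0,0,0.7,0.7,0],[0,0,0,0,0.7,0.7,0],[0,0,0,0,0.6,0.6,0],[0,0,0,0,0.3,0.3,0],[0,0,0,0,0,0,0],[0,0,0,0,0.05,0.05,0],[0,0,0,0,0,0,0]]}}

```text
time_s: 23.95
eef_pos: [0.4791, -0.1088, 0.0827]
eef_rot: [-0.381, 0.92, -0.079, 0.036]
wrist_force: [-0.3, -0.9, -1.4]
opening: 0.203
```

Request:
{"op": "step_arm", "data": {"commands": [[0,0,0,0,0.1,0.1,0],[0,0,0,0,0,0,0]]}}

```text
time_s: 24.15
eef_pos: [0.4786, -0.1091, 0.0779]
eef_rot: [-0.381, 0.92, -0.079, 0.035]
wrist_force: [0.5, 0.4, 0.6]
opening: 0.201
```

Request:
{"op": "step_arm", "data": {"commands": [[0,0,0,0,0.04,0.04,0],[0,0,0,0,0,0,0]]}}

```text
time_s: 24.35
eef_pos: [0.4787, -0.1091, 0.0767]
eef_rot: [-0.381, 0.921, -0.079, 0.035]
wrist_force: [0.3, 2.3, 5.6]
opening: 0.2
```

Request:
{"op": "step_arm", "data": {"commands": [[0,0,0,0,0,0,0.5],[0,0,0,0,0,0,0.5],[0,0,0,0,0,0,0.5],[0,0,0,0,-0.6,0,0.5],[0,0,0,0,-1,0,0.5],[0,0,0,0,-1,0,0.5],[0,0,0,0,-1,0,0.5],[0,0,0,0,-1,0,0.5],[0,0,0,0,-1,0,0.5],[0,0,0,0,-1,0,0.5]]}}

```text
time_s: 25.35
eef_pos: [0.5015, 0.0298, 0.2163]
eef_rot: [-0.381, 0.92, -0.08, 0.035]
wrist_force: [0.5, -0.2, 0.9]
opening: 0.498
```

Run:
```python
from h import *
p,d=ctrl.camera("side"); cv2.imwrite("pics/a8.png",p)
W=cloud("side",d).reshape(-1,3)
for x in (.538,.60):
    w=W[(abs(W[:,0]-x)<.03)&(abs(W[:,1]-.27)<.04)&(W[:,2]>.228)&(W[:,2]<.24)]; print(len(w),w.mean(0) if len(w) else 0)
R=axes(4,45); y=R.apply([0,1,0]); h=np.array([.539,.272,.185])
plan(h-.08*y,R)
p,d=ctrl.camera("top"); cv2.imwrite("pics/a8t.png",p)
g=cloud("top",d).reshape(-1,3)-GC; x=g@GX;y=g@GY;z=g[:,2]
for a in range(-80,180,20):
        m=(abs(x+.08)<.03)&(y>a/1000)&(y<a/1000+.02)&(z>.012)&(z<.05)
        if m.sum(): print(a,m.sum(),np.round([x[m].min(),x[m].max(),np.percentile(z[m],95)],4))
```

```text
75 [0.53768975 0.27298029 0.2310678 ]
65 [0.60133752 0.27651774 0.23105348]
turn units [14.9  -2.56  0.1 ]
now [0.5038 0.0324 0.2199] open 0.502 q [ 0.24  0.34  1.64 -0.71  1.55  0.58] F [0.3 0.9 3.7] t 25.4
shift units after turn [1.73 3.73 4.75]  before turn [ 0.25 -4.91  3.92]
-60 28 [-0.0894 -0.0614  0.0311]
-40 77 [-0.0911 -0.0616  0.0321]
-20 75 [-0.0902 -0.0614  0.0319]
0 74 [-0.091  -0.0612  0.0314]
20 78 [-0.0911 -0.0612  0.0321]
40 51 [-0.0912 -0.0609  0.0314]
60 25 [-0.0833 -0.0685  0.0244]
80 45 [-0.085  -0.0672  0.026 ]
100 46 [-0.0852 -0.0676  0.0263]
120 47 [-0.0851 -0.0673  0.0259]
140 48 [-0.0851 -0.0673  0.0257]
160 16 [-0.0851 -0.0682  0.0239]
```

View pics/a8.png

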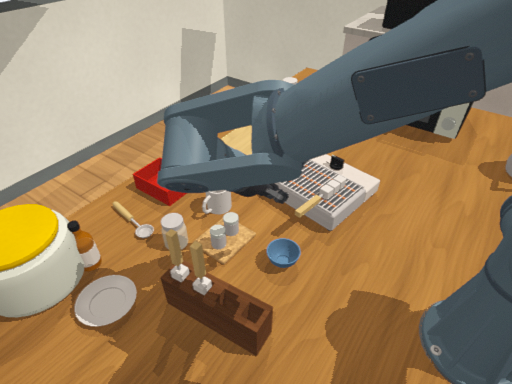

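View pics/a8t.png

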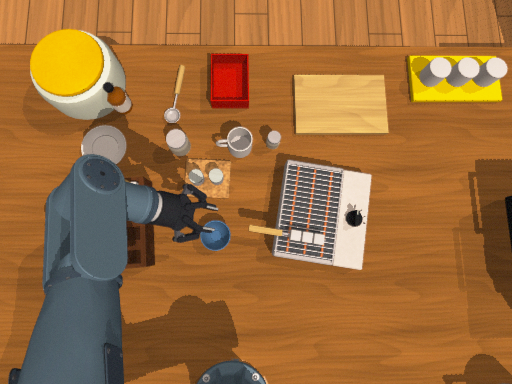

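Request:
{"op": "step_arm", "data": {"commands": [[0,0,0,0,-0.7,-0.7,0.5],[0,0,0,0,-0.7,-0.7,0.5],[0,0,0,0,-0.7,-0.7,0.5],[1,-0.17,0,0,0,0,0.5],[1,-0.17,0,0,0,0,0.5],[1,-0.17,0,0,0,0,0.5],[1,-0.17,0,0,0,0,0.5],[1,-0.17,0,0,0,0,0.5],[1,-0.17,0,0,0,0,0.5],[1,-0.17,0,0,0,0,0.5]]}}

```text
time_s: 26.45
eef_pos: [0.501, 0.0284, 0.304]
eef_rot: [-0.691, 0.722, -0.038, 0.005]
wrist_force: [0.1, 0.1, -0.2]
opening: 0.501
```

Request:
{"op": "step_arm", "data": {"commands": [[1,-0.17,0,0,0,0,0.5],[1,-0.17,0,0,0,0,0.5],[1,-0.17,0,0,0,0,0.5],[1,-0.17,0,0,0,0,0.5],[1,-0.17,0,0,0,0,0.5],[1,-0.17,0,0,0,0,0.5],[1,-0.17,0,0,0,0,0.5],[1,-0.17,0,0,0,0,0.5],[0,0,0,0,0,0,0.5]]}}

```text
time_s: 27.35
eef_pos: [0.5004, 0.0273, 0.3015]
eef_rot: [0.926, -0.377, -0.011, 0.029]
wrist_force: [-1.2, 0.7, -0.2]
opening: 0.497
```

Run:
```python
from h import *
R=axes(4,45); y=R.apply([0,1,0]); h=np.array([.5385,.272,.185])
plan(h-.08*y,R)
```

```text
turn units [-0.11 -0.06  0.05]
now [0.5004 0.0273 0.3015] open 0.497 q [-0.59  0.16  1.69  0.63  1.8  -0.66] F [-1.2  0.7 -0.2] t 27.35
shift units after turn [1.84 5.77 2.94]  before turn [1.79 5.81 2.89]
```

Request:
{"op": "step_arm", "data": {"commands": [[-0.1,-0.06,0.05,0.6,0.5,1,0.5],[0,0,0,0.6,0.8,1,0.5],[0,0,0,0.6,0.9,0.9,0.5],[0,0,0,0,1,0,0.5],[0,0,0,0,1,0,0.5],[0,0,0,0,1,0,0.5],[0,0,0,0,0.6,0,0.5],[0,0,0,0,0,0,0.5],[0,0,0,0,0,0,0.5]]}}

```text
time_s: 28.25
eef_pos: [0.542, 0.2168, 0.2436]
eef_rot: [0.922, -0.384, -0.017, 0.034]
wrist_force: [0.7, -0.7, 0.8]
opening: 0.499
```

Run:
```python
from h import *
R=axes(4,45); y=R.apply([0,1,0]); h=np.array([.5385,.272,.185])
plan(h+.015*y,R)
p,d=ctrl.camera("side"); cv2.imwrite("pics/b4.png",p[150:350,100:330])
W=cloud("side",d).reshape(-1,3)
for x in (.538,.60):
    w=W[(abs(W[:,0]-x)<.03)&(abs(W[:,1]-.27)<.04)&(W[:,2]>.228)&(W[:,2]<.24)]; print(len(w),w.mean(0) if len(w) else 0)
```

```text
turn units [0.04 0.07 0.  ]
now [0.542  0.2168 0.2436] open 0.499 q [-0.23  0.23  1.72  0.74  1.5  -0.48] F [ 0.7 -0.7  0.8] t 28.25
shift units after turn [ 0.01  3.18 -0.08]  before turn [ 0.01  3.19 -0.06]
73 [0.53762273 0.27272048 0.23110417]
63 [0.60140367 0.27637884 0.23098368]
```

View pics/b4.png

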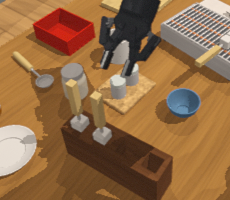

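Request:
{"op": "step_arm", "data": {"commands": [[0,0,0,0,0.8,0,0.5],[0,0,0,0,0.8,0,0.5],[0,0,0,0,0.8,0,0.5],[0,0,0,0,0.8,0,0.5],[0,0,0,0,0,0,0.5],[0,0,0,0,0,0,0],[0,0,0,0,0,0,0],[0,0,0,0,0,0,0],[0,0,0,0,0,0,0],[0,0,0,0,0,0,0]]}}

```text
time_s: 29.3
eef_pos: [0.5386, 0.2837, 0.1766]
eef_rot: [0.923, -0.383, -0.018, 0.032]
wrist_force: [0.5, -1.4, 6.6]
opening: 0.198
```

Run:
```python
from h import *
o,R=frame(); print(repr(R.inv().apply(np.array([.5385,.272,.185])-o["eef_pos"])),o["opening"],o["eef_pos"])
```

```text
array([-0.00090617, -0.01421857, -0.00233694]) 0.1978109975305532 [0.53861124 0.28372434 0.17657518]
```

Request:
{"op": "step_arm", "data": {"commands": [[0,0,0,0,-0.4,0.4,0],[0,0,0,0,-0.7,0.7,0],[0,0,0,0,-0.7,0.7,0],[0,0,0,0,-0.7,0.7,0],[0,0,0,0,-0.7,0.7,0],[0,0,0,0,-0.7,0.7,0],[0,0,0,0,0,0,0]]}}

```text
time_s: 30.0
eef_pos: [0.5379, 0.2847, 0.3464]
eef_rot: [0.923, -0.384, -0.021, 0.032]
wrist_force: [0.7, -0.7, -0.5]
opening: 0.199
```

Request:
{"op": "step_arm", "data": {"commands": [[0,0,0,0,-0.5,-0.5,0],[0,0,0,0,-0.7,-0.7,0],[0,0,0,0,-0.7,-0.7,0],[0,0,0,0,-0.7,-0.7,0],[0,0,0,0,-0.7,-0.7,0],[0,0,0,0,-0.7,-0.7,0],[0,0,0,0,-0.7,-0.7,0],[0,0,0,0,0,0,0],[-0.6,0.1,0,0,0,0,0],[-1,0.17,0,0,0,0,0]]}}

```text
time_s: 31.0
eef_pos: [0.5508, 0.0848, 0.3394]
eef_rot: [0.887, -0.461, -0.004, 0.026]
wrist_force: [0.0, 0.1, -1.0]
opening: 0.199
```

Request:
{"op": "step_arm", "data": {"commands": [[-1,0.17,0,0,0,0,0],[-1,0.17,0,0,0,0,0],[-1,0.17,0,0,0,0,0],[-1,0.17,0,0,0,0,0],[-1,0.17,0,0,0,0,0],[-1,0.17,0,0,0,0,0],[-1,0.17,0,0,0,0,0],[-1,0.17,0,0,0,0,0],[-1,0.17,0,0,0,0,0],[-1,0.17,0,0,0,0,0]]}}

```text
time_s: 32.0
eef_pos: [0.5509, 0.0867, 0.3417]
eef_rot: [-0.535, 0.843, -0.056, 0.02]
wrist_force: [0.1, 1.1, -1.0]
opening: 0.2
```

Request:
{"op": "step_arm", "data": {"commands": [[-1,0.17,0,0,0,0,0],[-1,0.17,0,0,0,0,0],[-0.9,0.15,0,0,0,0,0],[-0.5,0.1,0,0,0,0,0],[0,0,0,0,0,0,0],[0,0,0,0,0,0,0]]}}

```text
time_s: 32.6
eef_pos: [0.5511, 0.0863, 0.3408]
eef_rot: [-0.377, 0.922, -0.075, 0.035]
wrist_force: [-0.3, 0.2, 0.0]
opening: 0.198
```

Run:
```python
from h import *
skplan(0,0,.115,PT)
```

```text
turn units [0.08 0.   0.1 ]
now [0.5511 0.0863 0.3408] open 0.198 q [ 0.31  0.37  1.35 -0.71  1.79  0.45] F [-0.3  0.2  0. ] t 32.6
shift units after turn [ 1.3   8.71 -1.05]  before turn [ 1.21  8.73 -0.98]
```

Request:
{"op": "step_arm", "data": {"commands": [[0.08,0,0.1,0.1,0.5,0,0],[0,0,0,0.2,1,-0.2,0],[0,0,0,0.2,1,-0.2,0],[0,0,0,0.2,1,-0.2,0],[0,0,0,0.2,1,-0.2,0],[0,0,0,0.2,1,-0.2,0],[0,0,0,0.2,1,0,0],[0,0,0,0.1,1,0,0],[0,0,0,0,0.8,0,0],[0,0,0,0,0.4,0,0]]}}

```text
time_s: 33.6
eef_pos: [0.5557, -0.1269, 0.1767]
eef_rot: [-0.381, 0.92, -0.082, 0.033]
wrist_force: [-0.7, 0.4, -1.4]
opening: 0.196
```

Request:
{"op": "step_arm", "data": {"commands": [[0,0,0,0,0,0,0],[0,0,0,0,0,0,0]]}}

```text
time_s: 33.8
eef_pos: [0.5577, -0.1247, 0.1791]
eef_rot: [-0.381, 0.921, -0.08, 0.034]
wrist_force: [0.5, -0.0, 0.3]
opening: 0.201
```

```bash
cat >> h.py <<'E'
def lay(gx,z0,z1,cam="top"):
    p,d=ctrl.camera(cam)
    g=cloud(cam,d).reshape(-1,3)-GC; x=g@GX;y=g@GY;z=g[:,2]
    for a in range(-100,180,20):
        m=(abs(x-gx)<.03)&(y>a/1000)&(y<a/1000+.02)&(z>z0)&(z<z1)
        if m.sum(): print(a,m.sum(),np.round([x[m].min(),x[m].max(),y[m].min(),y[m].max(),np.percentile(z[m],95)],4))
    return p
E
python3 - <<'E'
from h import *
skplan(0,0,.017,PT)
p=lay(0,.06,.16)
E
```

```text
turn units [ 0.01 -0.03  0.  ]
now [ 0.5577 -0.1247  0.1791] open 0.201 q [-0.03  0.41  1.64 -0.81  1.33  0.44] F [ 0.5 -0.   0.3] t 33.8
shift units after turn [-0.13  2.34  2.32]  before turn [-0.13  2.34  2.32]
-60 42 [-0.0109  0.0187 -0.0542 -0.0403  0.1307]
-40 103 [-0.0112  0.0187 -0.0399 -0.02    0.1317]
-20 89 [-1.110e-02  1.840e-02 -1.990e-02 -1.000e-04  1.316e-01]
0 98 [-1.090e-02  1.910e-02  1.000e-04  1.980e-02  1.312e-01]
20 101 [-0.0109  0.0195  0.0204  0.04    0.1319]
40 60 [-0.0109  0.0181  0.0404  0.0599  0.1316]
60 35 [-0.0047  0.0133  0.0621  0.0793  0.1257]
80 59 [-0.0044  0.0132  0.0801  0.0998  0.1257]
100 102 [-0.0179  0.0266  0.1005  0.1199  0.127 ]
120 146 [-0.0288  0.0289  0.1201  0.1398  0.1481]
140 87 [-0.0298  0.0296  0.1401  0.1579  0.1561]
160 1 [-0.0285 -0.0285  0.1603  0.1603  0.1371]
```

Request:
{"op": "step_arm", "data": {"commands": [[0,0,0,0,0.7,0.7,0],[0,0,0,0,0.7,0.7,0],[0,0,0,0,0.6,0.6,0],[0,0,0,0,0.25,0.25,0],[0,0,0,0,0,0,0],[0,0,0,0,0.03,0.03,0],[0,0,0,0,0,0,0]]}}

```text
time_s: 34.55
eef_pos: [0.5586, -0.1245, 0.0832]
eef_rot: [-0.381, 0.921, -0.079, 0.035]
wrist_force: [0.4, 0.9, -0.5]
opening: 0.203
```

Request:
{"op": "step_arm", "data": {"commands": [[0,0,0,0,0.04,0.04,0],[0,0,0,0,0,0,0]]}}

```text
time_s: 34.75
eef_pos: [0.5578, -0.1246, 0.0805]
eef_rot: [-0.381, 0.921, -0.08, 0.034]
wrist_force: [-0.1, -0.3, -1.1]
opening: 0.203
```

Request:
{"op": "step_arm", "data": {"commands": [[0,0,0,0,0.05,0.05,0],[0,0,0,0,0,0,0]]}}

```text
time_s: 34.95
eef_pos: [0.5578, -0.1248, 0.0785]
eef_rot: [-0.38, 0.921, -0.08, 0.034]
wrist_force: [-0.7, 1.6, 3.5]
opening: 0.199
```

Request:
{"op": "step_arm", "data": {"commands": [[0,0,0,0,0.04,0.04,0],[0,0,0,0,0,0,0]]}}

```text
time_s: 35.15
eef_pos: [0.558, -0.1247, 0.0772]
eef_rot: [-0.38, 0.921, -0.08, 0.034]
wrist_force: [0.1, 2.6, 5.9]
opening: 0.198
```

Contact; release, retract, and rise.

Request:
{"op": "step_arm", "data": {"commands": [[0,0,0,0,0,0,0.5],[0,0,0,0,0,0,0.5],[0,0,0,0,0,0,0.5],[0,0,0,0,-0.6,0,0.5],[0,0,0,0,-1,0,0.5],[0,0,0,0,-1,0,0.5],[0,0,0,0,-1,0,0.5],[0,0,0,0,-1,0,0.5],[0,0,0,0,-1,-0.7,0.5],[0,0,0,0,-1,-0.7,0.5]]}}

```text
time_s: 36.15
eef_pos: [0.5761, -0.0139, 0.2471]
eef_rot: [-0.381, 0.921, -0.08, 0.033]
wrist_force: [1.3, -0.4, 0.1]
opening: 0.496
```

Request:
{"op": "step_arm", "data": {"commands": [[1,-0.17,0,0,-0.2,-0.6,0.5],[1,-0.17,0,0,0,0,0.5],[1,-0.17,0,0,0,0,0.5],[1,-0.17,0,0,0,0,0.5],[1,-0.17,0,0,0,0,0.5],[1,-0.17,0,0,0,0,0.5],[1,-0.17,0,0,0,0,0.5],[1,-0.17,0,0,0,0,0.5],[1,-0.17,0,0,0,0,0.5],[1,-0.17,0,0,0,0,0.5]]}}

```text
time_s: 37.15
eef_pos: [0.5753, -0.0233, 0.2645]
eef_rot: [0.796, -0.605, 0.018, 0.009]
wrist_force: [0.2, -0.8, 0.5]
opening: 0.5
```

Request:
{"op": "step_arm", "data": {"commands": [[1,-0.17,0,0,0,0,0.5],[1,-0.17,0,0,0,0,0.5],[1,-0.17,0,0,0,0,0.5],[1,-0.17,0,0,0,0,0.5],[0.9,-0.17,0,0,0,0,0.5],[0,0,0,0,0,0,0.5]]}}

```text
time_s: 37.75
eef_pos: [0.5744, -0.0248, 0.2612]
eef_rot: [0.923, -0.383, -0.012, 0.031]
wrist_force: [-0.2, -0.0, -0.2]
opening: 0.498
```

Run:
```python
from h import *
R=axes(4,45); y=R.apply([0,1,0]); h=np.array([.6022,.276,.185])
plan(h-.08*y,R)
p,d=ctrl.camera("side"); cv2.imwrite("pics/c1.png",p)
W=cloud("side",d).reshape(-1,3)
for x in (.60,):
    w=W[(abs(W[:,0]-x)<.03)&(abs(W[:,1]-.27)<.04)&(W[:,2]>.228)&(W[:,2]<.24)]; print(len(w),w.mean(0) if len(w) else 0)
p=lay(-.076,.012,.05); p=lay(0,.012,.05);cv2.imwrite("pics/c1t.png",p)
```

```text
turn units [ 0.   -0.04  0.02]
now [ 0.5744 -0.0248  0.2612] open 0.498 q [-0.59  0.38  1.49  0.61  1.77 -0.68] F [-0.2 -0.  -0.2] t 37.75
shift units after turn [1.62 6.16 5.23]  before turn [1.59 6.16 5.24]
65 [0.60129294 0.27652239 0.23103868]
60 20 [-0.0833 -0.0686  0.0652  0.0797  0.0252]
80 47 [-0.085  -0.0673  0.08    0.0999  0.0256]
100 45 [-0.085  -0.0675  0.1006  0.1198  0.0265]
120 45 [-0.0852 -0.0675  0.1202  0.1392  0.0267]
140 48 [-0.0851 -0.0675  0.1401  0.16    0.0256]
160 16 [-0.0851 -0.0682  0.1604  0.167   0.0277]
60 15 [-0.0034  0.0121  0.0726  0.0798  0.0277]
80 46 [-0.0044  0.0135  0.0803  0.0998  0.0263]
100 15 [-0.0044  0.0127  0.1004  0.1066  0.0255]
120 19 [-0.0014  0.0132  0.1245  0.1391  0.0276]
140 24 [-0.0005  0.0122  0.1402  0.1528  0.0248]
```

View pics/c1.png

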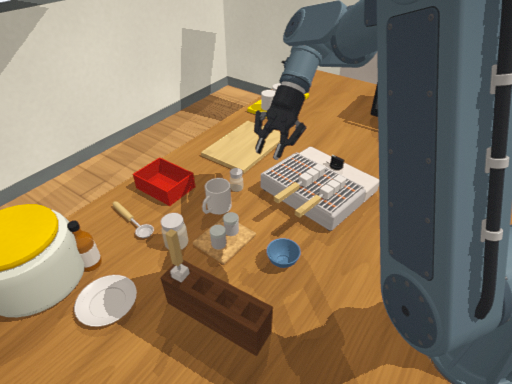

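View pics/c1t.png

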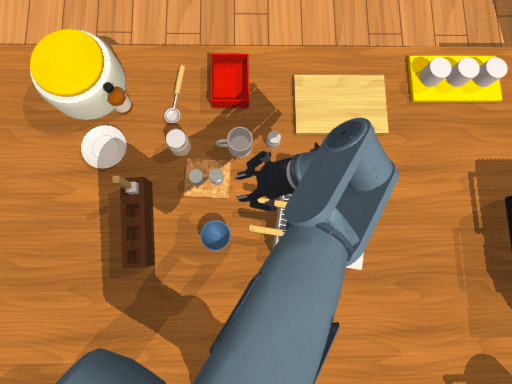

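Request:
{"op": "step_arm", "data": {"commands": [[0,0,0,0.3,0.5,0.7,0.5],[0,0,0,0.3,0.9,0.9,0.5],[0,0,0,0.3,0.9,0.9,0.5],[0,0,0,0.3,0.9,0.9,0.5],[0,0,0,0.3,0.9,0.9,0.5],[0,0,0,0.1,0.9,0.9,0.5],[0,0,0,0,0.8,0,0.5],[0,0,0,0,0.36,0,0.5],[0,0,0,0,0,0,0.5],[0,0,0,0,0,0,0.5]]}}

```text
time_s: 38.9
eef_pos: [0.607, 0.2192, 0.2421]
eef_rot: [0.923, -0.384, -0.014, 0.03]
wrist_force: [-0.2, 0.5, 1.0]
opening: 0.5
```

Run:
```python
from h import *
R=axes(4,45); y=R.apply([0,1,0]); h=np.array([.6022,.276,.185])
plan(h+.015*y,R)
p,d=ctrl.camera("side"); cv2.imwrite("pics/c4.png",p[150:350,100:330])
W=cloud("side",d).reshape(-1,3)
for x in (.60,):
    w=W[(abs(W[:,0]-x)<.03)&(abs(W[:,1]-.27)<.04)&(W[:,2]>.228)&(W[:,2]<.24)]; print(len(w),w.mean(0) if len(w) else 0)
```

```text
turn units [ 0.04 -0.01  0.04]
now [0.607  0.2192 0.2421] open 0.5 q [-0.2   0.36  1.55  0.75  1.5  -0.43] F [-0.2  0.5  1. ] t 38.9
shift units after turn [-0.03  3.19 -0.  ]  before turn [-0.04  3.19  0.01]
65 [0.6012109  0.27661135 0.23120915]
```

View pics/c4.png

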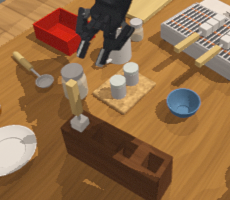

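Request:
{"op": "step_arm", "data": {"commands": [[0,0,0,0,0.8,0,0.5],[0,0,0,0,0.8,0,0.5],[0,0,0,0,0.8,0,0.5],[0,0,0,0,0.8,0,0.5],[0,0,0,0,0,0,0.5],[0,0,0,0,0,0,0],[0,0,0,0,0,0,0],[0,0,0,0,0,0,0],[0,0,0,0,0,0,0],[0,0,0,0,0,0,0]]}}

```text
time_s: 39.95
eef_pos: [0.6035, 0.2864, 0.1746]
eef_rot: [0.923, -0.384, -0.014, 0.03]
wrist_force: [1.2, -1.9, 5.3]
opening: 0.198
```

Run:
```python
from h import *
o,R=frame(); print(repr(R.inv().apply(np.array([.6022,.276,.185])-o["eef_pos"])),o["opening"],o["eef_pos"])
```

```text
array([-1.97087040e-03, -1.46719628e-02,  3.03423399e-05]) 0.1982078300221962 [0.60352958 0.28642523 0.17457414]
```

Request:
{"op": "step_arm", "data": {"commands": [[0,0,0,0,-0.4,0.4,0],[0,0,0,0,-0.7,0.7,0],[0,0,0,0,-0.7,0.7,0],[0,0,0,0,-0.7,0.7,0],[0,0,0,0,-0.7,0.7,0],[0,0,0,0,-0.7,0.7,0],[0,0,0,0,0,0,0]]}}

```text
time_s: 40.65
eef_pos: [0.6035, 0.2879, 0.345]
eef_rot: [0.923, -0.384, -0.018, 0.029]
wrist_force: [1.4, -0.3, 0.5]
opening: 0.197
```

Request:
{"op": "step_arm", "data": {"commands": [[0,0,0,0,-0.5,-0.5,0],[0,0,0,0,-0.7,-0.7,0],[0,0,0,0,-0.7,-0.7,0],[0,0,0,0,-0.7,-0.7,0],[0,0,0,0,-0.7,-0.7,0],[0,0,0,0,-0.7,-0.7,0],[0,0,0,0,-0.7,-0.7,0],[0,0,0,0,0,0,0],[-0.6,0.1,0,0,0,0,0],[-1,0.17,0,0,0,0,0]]}}

```text
time_s: 41.65
eef_pos: [0.6148, 0.0875, 0.3373]
eef_rot: [0.887, -0.461, -0.0, 0.024]
wrist_force: [0.3, 0.6, -0.8]
opening: 0.198
```

Request:
{"op": "step_arm", "data": {"commands": [[-1,0.17,0,0,0,0,0],[-1,0.17,0,0,0,0,0],[-1,0.17,0,0,0,0,0],[-1,0.17,0,0,0,0,0],[-1,0.17,0,0,0,0,0],[-1,0.17,0,0,0,0,0],[-1,0.17,0,0,0,0,0],[-1,0.17,0,0,0,0,0],[-1,0.17,0,0,0,0,0],[-1,0.17,0,0,0,0,0]]}}

```text
time_s: 42.65
eef_pos: [0.615, 0.0897, 0.3398]
eef_rot: [-0.534, 0.843, -0.061, 0.02]
wrist_force: [-0.4, 0.2, -1.8]
opening: 0.2
```

Request:
{"op": "step_arm", "data": {"commands": [[-1,0.17,0,0,0,0,0],[-1,0.17,0,0,0,0,0],[-0.9,0.15,0,0,0,0,0],[-0.5,0.1,0,0,0,0,0],[0,0,0,0,0,0,0],[0,0,0,0,0,0,0]]}}

```text
time_s: 43.25
eef_pos: [0.6152, 0.0893, 0.3388]
eef_rot: [-0.376, 0.922, -0.08, 0.034]
wrist_force: [0.4, -0.9, -0.3]
opening: 0.198
```

Run:
```python
from h import *
skplan(.078,0,.115,PT)
```

```text
turn units [ 0.1  -0.02  0.02]
now [0.6152 0.0893 0.3388] open 0.198 q [ 0.28  0.5   1.16 -0.72  1.82  0.4 ] F [ 0.4 -0.9 -0.3] t 43.25
shift units after turn [ 1.81  8.99 -1.42]  before turn [ 1.8   9.01 -1.33]
```

Request:
{"op": "step_arm", "data": {"commands": [[0.1,0,0,0.2,0.6,-0.2,0],[0,0,0,0.2,1,-0.2,0],[0,0,0,0.2,1,-0.2,0],[0,0,0,0.2,1,-0.2,0],[0,0,0,0.2,1,-0.2,0],[0,0,0,0.2,1,-0.2,0],[0,0,0,0.2,1,-0.2,0],[0,0,0,0.2,1,0,0],[0,0,0,0.2,0.8,0,0],[0,0,0,0,0.6,0,0]]}}

```text
time_s: 44.25
eef_pos: [0.6308, -0.1403, 0.1786]
eef_rot: [-0.381, 0.92, -0.081, 0.036]
wrist_force: [0.1, 0.3, -0.3]
opening: 0.2
```

Request:
{"op": "step_arm", "data": {"commands": [[0,0,0,0,0,0,0],[0,0,0,0,0,0,0]]}}

```text
time_s: 44.45
eef_pos: [0.6309, -0.1384, 0.1796]
eef_rot: [-0.381, 0.92, -0.08, 0.036]
wrist_force: [0.4, -0.3, -0.5]
opening: 0.197
```

Run:
```python
from h import *
skplan(.078,0,.017,PT)
p=lay(.078,.06,.16)
```

```text
turn units [ 0.   -0.05  0.02]
now [ 0.6309 -0.1384  0.1796] open 0.197 q [-0.05  0.54  1.44 -0.8   1.36  0.38] F [ 0.4 -0.3 -0.5] t 44.45
shift units after turn [-0.01  2.33  2.36]  before turn [-0.03  2.33  2.36]
-60 37 [ 0.0635  0.0905 -0.0533 -0.0404  0.1299]
-40 101 [ 0.0627  0.0929 -0.0399 -0.02    0.1305]
-20 100 [ 6.290e-02  9.270e-02 -2.000e-02 -1.000e-04  1.308e-01]
0 91 [0.063  0.0926 0.0009 0.0193 0.1312]
20 100 [0.0633 0.0935 0.0201 0.0398 0.1305]
40 66 [0.0633 0.0927 0.0402 0.0596 0.1302]
60 35 [0.0697 0.0855 0.0617 0.0796 0.1248]
80 60 [0.0695 0.0873 0.0801 0.0998 0.1246]
100 102 [0.0571 0.1    0.1001 0.1199 0.1274]
120 148 [0.048  0.108  0.1202 0.14   0.1509]
140 70 [0.0499 0.107  0.14   0.1592 0.1559]
```

Request:
{"op": "step_arm", "data": {"commands": [[0,0,0,0,0.7,0.7,0],[0,0,0,0,0.7,0.7,0],[0,0,0,0,0.6,0.6,0],[0,0,0,0,0.25,0.25,0],[0,0,0,0,0,0,0],[0,0,0,0,0.05,0.05,0],[0,0,0,0,0,0,0]]}}

```text
time_s: 45.2
eef_pos: [0.6325, -0.1384, 0.083]
eef_rot: [-0.381, 0.921, -0.079, 0.036]
wrist_force: [-0.0, -0.1, -0.4]
opening: 0.205
```

Request:
{"op": "step_arm", "data": {"commands": [[0,0,0,0,0.05,0.05,0],[0,0,0,0,0,0,0]]}}

```text
time_s: 45.4
eef_pos: [0.6319, -0.1386, 0.0801]
eef_rot: [-0.38, 0.921, -0.079, 0.036]
wrist_force: [0.1, 0.6, 1.1]
opening: 0.199
```

Request:
{"op": "step_arm", "data": {"commands": [[0,0,0,0,0.05,0.05,0],[0,0,0,0,0,0,0]]}}

```text
time_s: 45.6
eef_pos: [0.6322, -0.1387, 0.0791]
eef_rot: [-0.38, 0.921, -0.079, 0.036]
wrist_force: [-0.1, 1.9, 6.2]
opening: 0.2
```

Request:
{"op": "step_arm", "data": {"commands": [[0,0,0,0,0,0,0.5],[0,0,0,0,0,0,0.5],[0,0,0,0,0,0,0.5],[0,0,0,0,-0.6,0,0.5],[0,0,0,0,-1,0,0.5],[0,0,0,0,-1,0,0.5],[0,0,0,0,-1,0,0.5],[0,0,0,0,-1,0,0.5],[0,0,0,0,-1,-0.7,0.5],[0,0,0,0,-1,-0.7,0.5]]}}

```text
time_s: 46.6
eef_pos: [0.6496, -0.0277, 0.248]
eef_rot: [-0.381, 0.921, -0.079, 0.034]
wrist_force: [0.8, 0.2, -0.6]
opening: 0.5
```

Run:
```python
from h import *
for g in (-.076,.004,.078): p=lay(g,.012,.05); print()
cv2.imwrite("pics/c5t.png",p)
p,d=ctrl.camera("side"); cv2.imwrite("pics/c5.png",p)
plan([.511,-.365,.3],axes(-100))
plan([.511,-.365,.3],axes(80))
```

```text
-60 26 [-0.089  -0.0633 -0.0528 -0.0404  0.031 ]
-40 80 [-0.091  -0.0613 -0.04   -0.0204  0.032 ]
-20 74 [-0.0902 -0.0613 -0.0198 -0.0001  0.0315]
0 72 [-0.091  -0.0613  0.0004  0.0196  0.0321]
20 77 [-0.091  -0.0611  0.0204  0.0396  0.0321]
40 52 [-0.0912 -0.0612  0.04    0.0596  0.0315]
60 24 [-0.0832 -0.0686  0.0618  0.0795  0.0241]
80 45 [-0.0851 -0.0671  0.0801  0.0994  0.0259]
100 47 [-0.0851 -0.0676  0.1001  0.1197  0.0257]
120 45 [-0.0851 -0.0674  0.1202  0.1397  0.0261]
140 47 [-0.0851 -0.0672  0.1401  0.1599  0.0273]
160 16 [-0.0851 -0.0685  0.1603  0.167   0.025 ]

-60 38 [-0.01    0.0198 -0.0549 -0.0402  0.0324]
-40 81 [-0.0106  0.0189 -0.0399 -0.0201  0.0327]
-20 70 [-0.0106  0.0196 -0.0198 -0.0004  0.0313]
0 74 [-0.0105  0.0191  0.0005  0.02    0.0318]
20 76 [-0.0103  0.0191  0.0201  0.04    0.0321]
40 42 [-0.0094  0.0194  0.0401  0.0596  0.0304]
60 29 [-0.0042  0.0119  0.062   0.08    0.0251]
80 45 [-0.0042  0.0136  0.0809  0.0996  0.0259]
100 47 [-0.0044  0.0132  0.1001  0.1198  0.0258]
120 47 [-0.0044  0.0134  0.12    0.1399  0.0255]
140 46 [-0.004   0.0132  0.1402  
[... 337 characters left out ...]
21]
60 32 [0.0711 0.0884 0.0603 0.08   0.0251]
80 46 [0.0707 0.0886 0.0801 0.0999 0.0258]
100 46 [0.0705 0.0886 0.1005 0.1199 0.0262]
120 45 [0.0706 0.0881 0.1201 0.1395 0.026 ]
140 46 [0.0713 0.0883 0.1401 0.1599 0.0263]
160 12 [0.0716 0.0888 0.1605 0.1651 0.0254]

turn units [ 5.8  14.14  5.91]
now [ 0.6505 -0.0285  0.2486] open 0.501 q [ 0.11  0.55  1.28 -0.75  1.58  0.38] F [-0.6  0.4  0.6] t 46.8
shift units after turn [11.85 -1.71 -2.63]  before turn [-2.63  7.15 -9.61]
turn units [  5.91 -14.17  -5.81]
now [ 0.6505 -0.0285  0.2486] open 0.501 q [ 0.11  0.55  1.28 -0.75  1.58  0.38] F [-0.6  0.4  0.6] t 46.8
shift units after turn [-11.85  -1.71   2.63]  before turn [-2.63  7.15 -9.61]
```

View pics/c5.png

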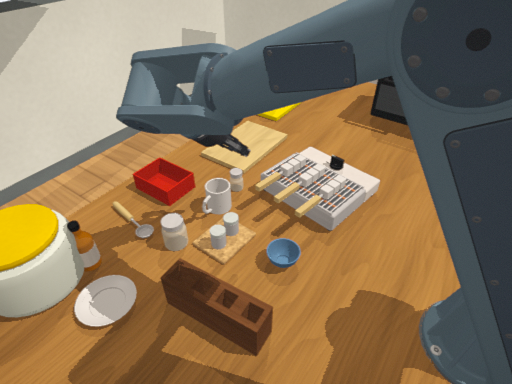

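View pics/c5t.png

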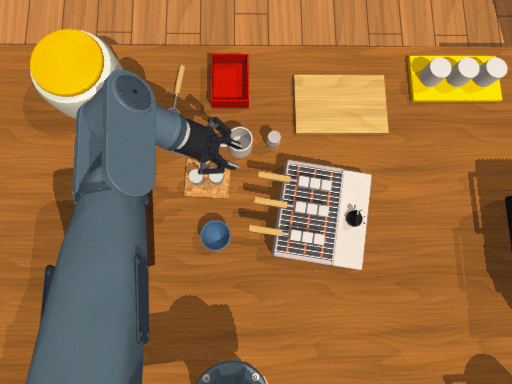

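Request:
{"op": "step_arm", "data": {"commands": [[0,0,0,0,-0.7,-0.7,0.5],[1,0,0,0,-0.7,-0.7,0.5],[1,0,0,0,0,0,0.5],[1,0,0,0,0,0,0.5],[1,0,0,0,0,0,0.5],[1,0,0,0,0,0,0.5],[1,0,0,0,0,0,0.5],[1,0,0,0,0,0,0.5],[0.5,0,0,0,0,0,0.5],[0,1,0,0,0,0,0.5]]}}

```text
time_s: 47.8
eef_pos: [0.6487, -0.0312, 0.3044]
eef_rot: [0.7, -0.7, 0.1, -0.1]
wrist_force: [-0.6, 0.3, 0.7]
opening: 0.498
```

Request:
{"op": "step_arm", "data": {"commands": [[0,1,0,0,0,0,0.5],[0,1,0,0,0,0,0.5],[0,1,0,0,0,0,0.5],[0,1,0,0,0,0,0.5],[0,1,0,0,0,0,0.5],[0,1,0,0,0,0,0.5],[0,1,0,0,0,0,0.5],[0,1,0,0,0,0,0.5],[0,1,0,0,0,0,0.5],[0,1,0,0,0,0,0.5]]}}

```text
time_s: 48.8
eef_pos: [0.6487, -0.0292, 0.3041]
eef_rot: [-0.556, 0.556, -0.436, 0.437]
wrist_force: [0.3, -0.5, 0.1]
opening: 0.501
```

Request:
{"op": "step_arm", "data": {"commands": [[0,1,0,0,0,0,0.5],[0,1,0,0,0,0,0.5],[0,1,0,0,0,0,0.5],[0,0,0,0,0,0,0.5],[0,0,0,0,0,0,0.5]]}}

```text
time_s: 49.3
eef_pos: [0.6491, -0.0294, 0.3048]
eef_rot: [-0.483, 0.483, -0.516, 0.517]
wrist_force: [0.7, -0.2, 0.8]
opening: 0.501
```

Run:
```python
from h import *
plan([.511,-.365,.25],axes(-100))
for n in ("top","side"):
    p,d=ctrl.camera(n)
    W=cloud(n,d).reshape(-1,3); w=W[(W[:,0]>.45)&(W[:,0]<.57)&(W[:,1]>-.42)&(W[:,1]<-.31)&(W[:,2]>.083)&(W[:,2]<.1)]
    print(n,len(w),w.mean(0) if len(w) else 0,cv2.minAreaRect((w[:,:2]*1000).astype(np.float32)) if len(w)>3 else 0)
    if n=="top":
        cv2.imwrite("pics/d1.png",cv2.resize(p[150:290,260:400],None,fx=4,fy=4,interpolation=cv2.INTER_CUBIC))
```

```text
turn units [-0.02  1.03  0.01]
now [ 0.6491 -0.0294  0.3048] open 0.501 q [-0.23  0.3   1.32 -0.    1.52  1.41] F [ 0.7 -0.2  0.8] t 49.3
shift units after turn [11.82  1.83 -2.59]  before turn [11.47  1.83 -3.85]
top 86 [ 0.51286778 -0.36497409  0.09064428] ((512.2930908203125, -366.5152282714844), (15.06850814819336, 43.47341537475586), 84.33629608154297)
side 56 [ 0.5085739  -0.36223047  0.08932102] ((508.930908203125, -363.8385009765625), (16.18494987487793, 45.33562469482422), 82.28196716308594)
```

View pics/d1.png

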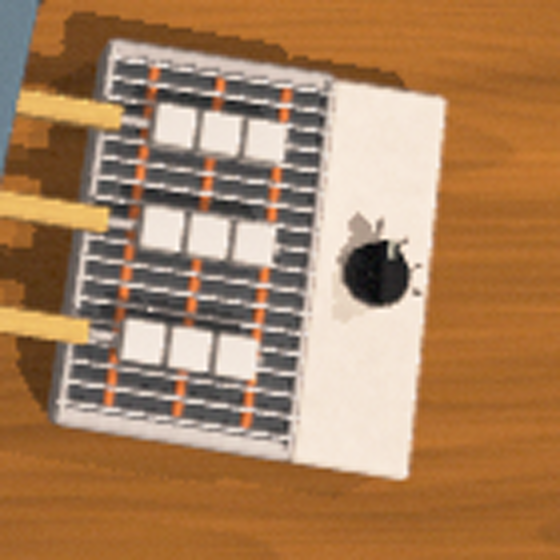

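Request:
{"op": "step_arm", "data": {"commands": [[0,0.8,0,0,0,0,0.5],[0,0,0,0.7,0,-0.2,0.5],[0,0,0,1,0,-0.2,0.5],[0,0,0,1,0,-0.2,0.5],[0,0,0,1,0,-0.2,0.5],[0,0,0,1,0,-0.2,0.5],[0,0,0,1,0,-0.2,0.5],[0,0,0,1,0,-0.3,0.5],[0,0,0,1,0,-0.3,0.5],[0,0,0,1,0,-0.3,0.5]]}}

```text
time_s: 50.4
eef_pos: [0.5467, -0.2788, 0.3059]
eef_rot: [-0.461, 0.46, -0.535, 0.538]
wrist_force: [0.4, -0.1, 0.0]
opening: 0.498
```

Request:
{"op": "step_arm", "data": {"commands": [[0,0,0,1,0.5,-0.3,0.5],[0,0,0,1,1,-0.2,0.5],[0,0,0,0.6,1,0,0.5],[0,0,0,0.3,1,0,0.5],[0,0,0,0,0,0,0.5],[0,0,0,0,0,0,0.5]]}}

```text
time_s: 51.0
eef_pos: [0.5196, -0.3614, 0.201]
eef_rot: [-0.461, 0.46, -0.536, 0.538]
wrist_force: [-0.6, -0.6, 0.8]
opening: 0.503
```

Run:
```python
from h import *
plan([.511,-.365,.073],axes(-98.5))
```

```text
turn units [-0.03 -0.05 -0.  ]
now [ 0.5196 -0.3614  0.201 ] open 0.503 q [-0.8   0.33  1.48  0.    1.32  0.93] F [-0.6 -0.6  0.8] t 51.0
shift units after turn [ 0.16  4.27 -0.26]  before turn [ 0.16  4.27 -0.28]
```

Request:
{"op": "step_arm", "data": {"commands": [[0,0,0,0.15,0.5,-0.25,0.5],[0,0,0,0,0.9,0,0.5],[0,0,0,0,0.9,0,0.5],[0,0,0,0,0.8,0,0.5],[0,0,0,0,0.6,0,0.5],[0,0,0,0,0.4,0,0.5],[0,0,0,0,0,0,0.5],[0,0,0,0,0,0,0.5]]}}

```text
time_s: 51.8
eef_pos: [0.5131, -0.3656, 0.0797]
eef_rot: [-0.461, 0.46, -0.535, 0.539]
wrist_force: [-0.3, 1.0, 0.7]
opening: 0.496
```

Run:
```python
from h import *
plan([.511,-.365,.073],axes(-98.5))
p,d=ctrl.camera("side"); cv2.imwrite("pics/d2.png",cv2.resize(p[100:220,260:400],None,fx=4,fy=4,interpolation=cv2.INTER_CUBIC))
```

```text
turn units [-0.06 -0.04  0.02]
now [ 0.5131 -0.3656  0.0797] open 0.496 q [-0.81  0.46  1.57  0.    1.1   0.91] F [-0.3  1.   0.7] t 51.8
shift units after turn [-0.01  0.22 -0.07]  before turn [-0.01  0.22 -0.07]
```

View pics/d2.png

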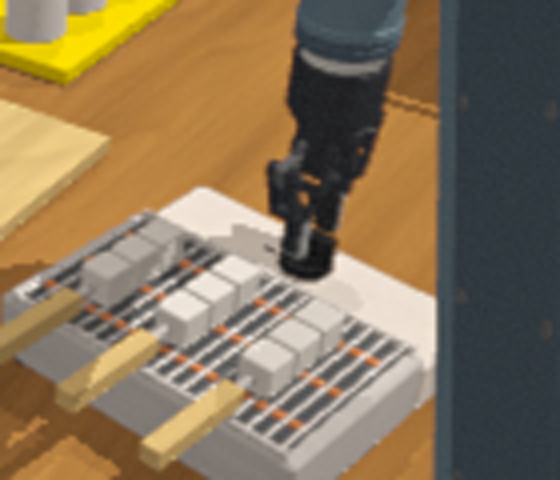

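Request:
{"op": "step_arm", "data": {"commands": [[0,0,0,0,0.1,-0.05,0.5],[0,0,0,0,0,0,0.3],[0,0,0,0,0,0,0],[0,0,0,0,0,0,0],[0,0,0,0,0,0,0],[0,0,0,0,0,0,0],[0,0,0,0,0,0,0]]}}

```text
time_s: 52.55
eef_pos: [0.5105, -0.3657, 0.0756]
eef_rot: [-0.461, 0.46, -0.535, 0.539]
wrist_force: [-3.6, -1.6, 6.0]
opening: 0.149
```

Request:
{"op": "step_arm", "data": {"commands": [[0,0,0,0,-0.2,0,0],[0,0,0,0,-0.2,0,0],[0,0,0,0,0,0,0],[0,0,0,0,0,0,0]]}}

```text
time_s: 52.95
eef_pos: [0.5105, -0.3657, 0.0871]
eef_rot: [-0.461, 0.46, -0.535, 0.539]
wrist_force: [-2.1, -4.2, 1.8]
opening: 0.146
```

Run:
```python
from h import *
plan([.511,-.365,.073],axes(-98.5))
p,d=ctrl.camera("side"); cv2.imwrite("pics/d3.png",cv2.resize(p[100:220,260:400],None,fx=4,fy=4,interpolation=cv2.INTER_CUBIC))
```

```text
turn units [-0.04 -0.05  0.02]
now [ 0.5105 -0.3657  0.0871] open 0.146 q [-0.81  0.45  1.58  0.    1.11  0.91] F [-2.1 -4.2  1.8] t 52.95
shift units after turn [-0.03  0.47  0.01]  before turn [-0.03  0.47  0.01]
```

View pics/d3.png

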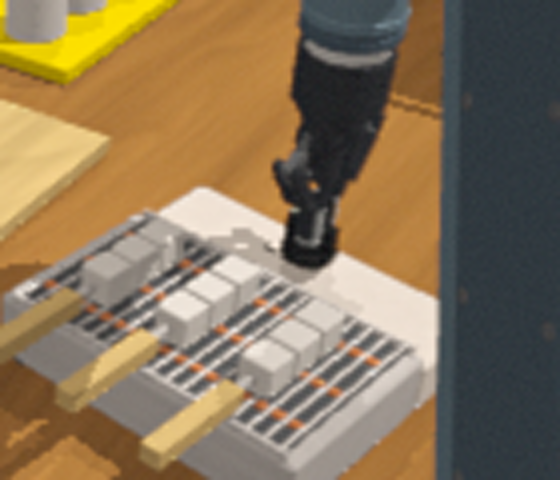

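Request:
{"op": "step_arm", "data": {"commands": [[0,0.5,0,0,0,0,0],[0,1,0,0,0,0,0],[0,1,0,0,0,0,0],[0,1,0,0,0,0,0],[0,1,0,0,0,0,0],[0,1,0,0,0,0,0],[0,1,0,0,0,0,0],[0,1,0,0,0,0,0],[0,1,0,0,0,0,0],[0,1,0,0,0,0,0]]}}

```text
time_s: 54.0
eef_pos: [0.5118, -0.364, 0.0869]
eef_rot: [-0.149, 0.145, -0.691, 0.692]
wrist_force: [3.5, 0.1, 0.9]
opening: 0.145
```

Request:
{"op": "step_arm", "data": {"commands": [[0,1,0,0,0,0,0],[0,0.9,0,0,0,0,0],[0,0,0,0,0,0,0],[0,0,0,0,0,0,0]]}}

```text
time_s: 54.4
eef_pos: [0.5123, -0.364, 0.0869]
eef_rot: [-0.081, 0.077, -0.702, 0.703]
wrist_force: [4.8, 1.1, -0.3]
opening: 0.149
```

Run:
```python
from h import *
plan([.511,-.365,.073],axes(-168.65))
```

```text
turn units [-0.02  0.25 -0.06]
now [ 0.5123 -0.364   0.0869] open 0.149 q [-0.81  0.45  1.58  0.01  1.11  2.11] F [ 4.8  1.1 -0.3] t 54.4
shift units after turn [0.05 0.46 0.03]  before turn [0.05 0.46 0.02]
```

Request:
{"op": "step_arm", "data": {"commands": [[0,0.2,0,0,0,0,0],[0,0,0,0,0.2,0,0],[0,0,0,0,0.2,0,0],[0,0,0,0,0.05,0,0],[0,0,0,0,0,0,0],[0,0,0,0,0,0,0]]}}

```text
time_s: 55.0
eef_pos: [0.5124, -0.3641, 0.0755]
eef_rot: [-0.074, 0.07, -0.703, 0.704]
wrist_force: [1.7, 6.9, 15.5]
opening: 0.146
```

Request:
{"op": "step_arm", "data": {"commands": [[0,0,0,0,0.05,0,0],[0,0,0,0,0,0,0],[0,0,0,0,0,0,0.45],[0,0,0,0,0,0,0.45],[0,0,0,0,0,0,0.45],[0,0,0,0,-0.4,0,0.45],[0,0,0,0,-0.8,0,0.45],[0,0,0,0,-1,0,0.45],[0,0,0,0,-1,0,0.45],[0,0,0,0,-1,0,0.45]]}}

```text
time_s: 56.0
eef_pos: [0.5099, -0.3648, 0.1996]
eef_rot: [-0.073, 0.07, -0.703, 0.704]
wrist_force: [0.5, -0.8, 0.8]
opening: 0.452
```

Request:
{"op": "step_arm", "data": {"commands": [[0,0,0,1,-1,0,0.45],[0,0,0,1,-1,0,0.45],[0,0,0,1,-1,0,0.45],[0,0,0,1,0,0,0.45],[0,0,0,1,0,0,0.45],[0,0,0,0,0,0,0.45],[0,0,0,0,0,0,0.45]]}}

```text
time_s: 56.7
eef_pos: [0.3625, -0.395, 0.288]
eef_rot: [-0.072, 0.069, -0.703, 0.704]
wrist_force: [0.7, 1.0, -0.3]
opening: 0.451
```

Run:
```python
from h import *
plan([.511,-.365,.073])
for n in ("top","side"):
    p,d=ctrl.camera(n); cv2.imwrite(f"pics/e_{n}.png",p)
    W=cloud(n,d).reshape(-1,3); w=W[(W[:,0]>.47)&(W[:,0]<.55)&(W[:,1]>-.41)&(W[:,1]<-.32)&(W[:,2]>.080)&(W[:,2]<.12)]
    print(n,len(w),w.mean(0) if len(w) else 0,np.percentile(w[:,2],[5,50,95]),cv2.minAreaRect((w[:,:2]*1000).astype(np.float32)) if len(w)>3 else 0)
    if n=="top": cv2.imwrite("pics/e1.png",cv2.resize(p[150:290,260:400],None,fx=4,fy=4,interpolation=cv2.INTER_CUBIC))
    for c in (.042,.104):
        w=W[(abs(W[:,0]-.644)<.06)&(abs(W[:,1]-c)<.027)&(W[:,2]>.06)&(W[:,2]<.08)]; print(len(w),w.mean(0))
for g in (-.076,.004,.078): lay(g,.012,.05); print()
```

```text
now [ 0.3625 -0.395   0.288 ] open 0.451 q [-1.05  0.05  1.64  0.    1.45  1.89] F [ 0.7  1.  -0.3] t 56.7
shift units after turn [-5.02  7.19 -0.01]  before turn [-5.02  7.19 -0.01]
top 81 [ 0.51206656 -0.36483632  0.09078595] [0.08604611 0.09103171 0.09388521] ((512.2525024414062, -366.0605163574219), (13.766519546508789, 45.80782699584961), 13.051819801330566)
160 [0.64387201 0.04087326 0.06720583]
164 [0.64241657 0.09985709 0.06693258]
side 46 [ 0.50781781 -0.35927073  0.08942637] [0.08091452 0.09070273 0.09353063] ((508.7822265625, -363.7132263183594), (13.524250030517578, 47.8043212890625), 8.324755668640137)
152 [0.64058744 0.04395519 0.06657359]
165 [0.6387375  0.10351252 0.06673906]
-60 27 [-0.089  -0.0614 -0.0529 -0.0403  0.0312]
-40 79 [-0.091  -0.0614 -0.04   -0.0201  0.032 ]
-20 77 [-0.0902 -0.0615 -0.02   -0.      0.0317]
0 71 [-0.0911 -0.0614  0.0004  0.0199  0.0306]
20 79 [-0.091  -0.0614  0.0201  0.0399  0.0323]
40 49 [-0.0895 -0.061   0.04    0.0597  0.031 ]
60 24 [-0.0833 -0.0687  0.0617  0.0794  0.0247]
80 47 [-0.085  -0.0673  0.08    0.0996  0.0263]
100 46 [-0.08
[... 603 characters left out ...]
0.1198  0.0259]
120 47 [-0.0046  0.0132  0.1202  0.1398  0.026 ]
140 48 [-0.0045  0.0135  0.1403  0.16    0.0254]
160 10 [-0.0027  0.0121  0.1605  0.1645  0.0268]

-60 33 [ 0.0649  0.0925 -0.0539 -0.0402  0.032 ]
-40 76 [ 0.0649  0.0938 -0.04   -0.02    0.032 ]
-20 69 [ 0.0648  0.0937 -0.0196 -0.0001  0.0322]
0 71 [0.0643 0.0939 0.0002 0.0199 0.0314]
20 77 [0.0648 0.0943 0.0203 0.0398 0.0318]
40 47 [0.065  0.0933 0.0401 0.0581 0.0306]
60 30 [0.071  0.0887 0.0605 0.08   0.0255]
80 46 [0.0708 0.0886 0.0801 0.0995 0.0249]
100 46 [0.0708 0.0884 0.1001 0.1197 0.0263]
120 46 [0.0707 0.0889 0.12   0.1396 0.0258]
140 46 [0.071  0.0889 0.14   0.16   0.0258]
160 12 [0.0718 0.0887 0.1604 0.1651 0.0249]
```

View pics/e1.png

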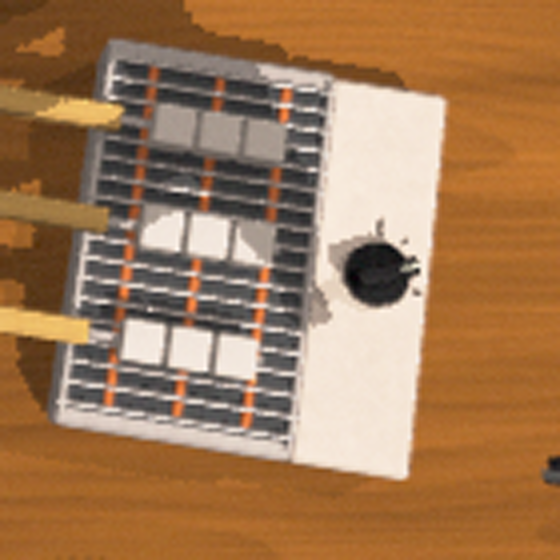

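View pics/e_side.png

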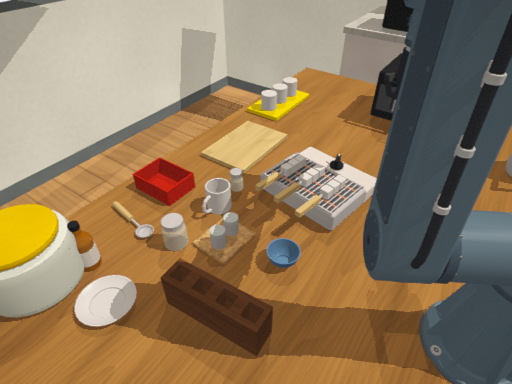

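Run:
```python
from h import *
print(ctrl.hand_in()); print(ctrl.get_obs()["time_s"])
```

```text
the job is handed in; nothing more can be done
None
the job is handed in; nothing more can be done
```

The job is done and handed in at about 57 s on the robot's clock; the hand-in gave no verdict. I stood both tins on the trivet and laid the three skewers present side by side across the grate. Then I pulled the dial up about 11 mm, turned it clockwise to medium and pushed it back in.

Last checks, from both cameras before handing in:
- **Skewers:** all three lie flat and straight across, about 76 mm apart. Their cakes are centred across the grate to within a few mm, and their handles stick out over the side away from the dial.
- **Tins:** both stand upright on the trivet, about 60 mm apart.
- **Dial:** the pointer is at the medium mark. The bar measured about 67 to 72° clockwise of off, against a target of 69°. Its top is back at its starting height (91 mm in both cameras), and the push-in ended on a firm stop at about 15 N.
- **Bystanders:** bowl, mug, jar and shaker are all still standing, and the arm was clear of everything.

No check failed. The two cameras disagreed by 2–5° on the dial angle and by a few mm on positions, well inside the limits. I saw no grip slip and no skewer knocked aside.

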